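Clip painted cover plates into carriers and hang them on the drying rail

ROBOT

A 7-joint arm with a two-finger parallel gripper is mounted at the origin on the work surface. World frame = base frame: x ahead of the robot, y to its left, z up, the work surface at z = 0. Lengths are in m, angles in rad, forces in N, time in s.
With the tool pointing down it reaches from about 0.4 to 0.85 m from the base axis. Payload 4.5 kg.
Tool frame: the origin (TCP) lies on the centre line of the jaws, within the pads' length; the fingertips stand 17 mm ahead of it and the grasp point (between the pads) lies 2 mm behind it (env.tip_reach is the distance from the TCP to the fingertips, in m); z points along the fingers, y is the line along which they close (so a half turn about z gives the same grasp; the last joint's range is limited). The gripper opens to 85 mm and grips with 20 to 120 N. Pads are 22 mm wide; open, the fingers measure 114 mm over their backs; the gripper's body (76 mm by 85 mm) begins 54 mm behind the grasp point. The pads swing forward as they close: fully open they stand 13 mm farther back than shut.
Start: joints at [0.034, 0.689, -0.195, 1.565, 0.157, 0.902, -0.215], TCP at [0.625, 0, 0.248] pointing down, gripper open.
Joint ranges: [-3.01, 3.01], [-0.46, 2.08], [-1.47, 1.51], [0.13, 2.56], [-1, 4.14], [0.04, 2.09], [-2.66, 2.66]. Speed limits (rad/s): [2.57, 2.57, 3.14, 3.14, 3.14, 3.14, 3.14].

INTERFACE

Orientations are given as a unit quaternion [x, y, z, w].
In Python, from cell import env gives the robot as it stands.
- The arm moves only by the tool play_rows, never from a script. Its argument "plan" is a list of rows, each a list of 7 numbers: the closure, from -1 (fully open) to 1 (shut), then the shift along the tool's x, y, z in cm, then the turn, a rotation vector about the tool's x, y, z in degrees. In form: [[fingers, dx, dy, dz, wx, wy, wz], ...]. A call has 1 to 20 rows; each row is the pose to reach, as a shift and turn from the pose commanded when the call began, along the tool's axes at that moment; what a row does not reach only later rows make up. A row lasts 1/8 s, in which the tool goes at most 62.5 mm and 10.7 degrees, less where a joint would pass 70% of its speed; a pose out of reach is approached as far as the arm can. A call with a gripper value outside its range is refused whole. The fingers move at their own pace and stop on an object; "force" is the grip in N (left out, the last holds). Time passes only in rows, so rows that repeat a pose let the fingers close. It gives the time, the measured TCP pose, the force, the opening and the grip force at its end, in the units of the state.
- env.sense(): the state, without advancing time (a new reading comes with each control period).
- env.camera(name): name is "scene" or "side" or "wrist"; returns a dict with "img" (420x560x3 uint8, red, green, blue), "depth" (420x560 float32, m along the optical axis (not along the pixel's ray), 0 where there is no reading), "camera_matrix" (3x3 intrinsics, pixels), "k1" (the pictures are not rectified: a ray, as slopes to the right and down, at radius r is drawn at 1 + k1 r^2 times it, then the intrinsics apply), "camera_from_world" (4x4, takes a point from world to camera coordinates). Camera axes: x right, y down, z forward; pixel columns grow to the right and rows downward; lengths in m; the calibration is good to about 2 mm. A picture is of the moment at which its call begins.
- env.close_job(): hands the job in; it is judged then, once.
The state is a dict: "time": time; "joint_pos": joint angles; "dq": joint speeds; "tau": joint torques, N m; "ee_pos": TCP position; "eef_rot": TCP orientation; "wrist_force": force on the tool from outside, world axes, zero at the start; "ft_torque": the same for the moment, N m; "gripper_width": finger opening in m; "finger_force": force on a finger pad.
Only numpy, scipy, OpenCV 4.12 (cv2) and the standard library are available. Lean on these libraries where they do the work, as an engineer would, in place of code of your own. Each camera call takes 0.05 s, during which the arm holds its last target. There are 200 camera calls.

TASK

Hang the painted cover plates up to dry: close the sprung jaw of a carrier on the top edge of each plate in the rack, hook the carrier onto the rail in the loading bay, and slide it along until the plate hangs still at the mark of its own colour. Any carrier left without a plate must end up standing on the carrier stand, and do not disturb the jar, the screwdriver or the tape roll.

Things in the scene. Friction and masses are not known exactly. Their poses are not given: they have to be found in the camera images.
- carrier1: spring-clip carrier 1: black crossbar (x, 12 high) with an upright spine in the middle, a clip jaw below and an orange sprung lever on its +y side. All four are alike, about 0.15 kg. Origin: middle of the crossbar, level with the underside of its feet. z up. Spine 30 wide (x), 8 thick (y -10 to -2), up to z = 82. Lever described at jaw1, jaw at clip1, feet at carrier2
- carrier2: spring-clip carrier 2, as carrier1. Feet of every carrier: at x = +-70, each 24 (x) x 44 (y) x 8 high, underside at z = 0, resting on the rail bars or stand ledges; outside each a lip hangs 12 down (inner faces x = +-77, outer x = +-82), which hooks it over the bars
- carrier3: spring-clip carrier 3, as carrier1. Pinched across y by the spine alone, above z = 57 (the middle of the spine is at y = -6), any carrier is carried without opening its jaw
- carrier4: spring-clip carrier 4, as carrier1; at the start it stands empty on the rail, in the loading bay, the other three on the stand
- jaw1 (a joint): opening angle of carrier 1's sprung jaw: 0 shut empty, about 0.11 shut on a plate, 0.6 fully open. Lever 28 wide, pivot at y 10, z 8; its round thumb bar (radius 4) is at y 34, z 48 at rest. Squeezing it towards the spine's back opens the jaw: 48 mm over both at rest, 21 mm (thumb bar at y 7, z 55) at full opening, 8 N rising to 14 N. Let go, it springs shut
- clip1 (a point): mouth of the jaw of carrier 1, at (0, 0, -26) mm in the carrier frame; carrier axes. The fixed jaw is 40 wide (x), its face at y = -2, from here up to a ledge 22 above that a plate's top edge meets. The moving jaw bar, 6 above this point, swings to +y, leaving an 18 mm gap when fully open (y -2 to 16) and pressing a plate on the fixed face with about 14 N when let go
- jaw2 (a joint): opening angle of carrier 2's sprung jaw, as jaw1
- jaw3 (a joint): opening angle of carrier 3's sprung jaw, as jaw1
- jaw4 (a joint): opening angle of carrier 4's sprung jaw, as jaw1
- plate_blue: blue painted metal cover plate 100 x 4 x 75 high, about 0.09 kg, standing on edge in a slot of the rack. Origin: middle of its lower edge; x along its 100 mm width, y through its thickness, z up. May be absent
- mark_blue (a point): the blue mark on the drying rail (blue bands on both keeper strips): point midway between the two bars, level with their tops, axes as the rail. It lies at y = 130 mm in the rail frame
- plate_yellow: yellow painted metal cover plate 100 x 4 x 75 high, about 0.09 kg, standing on edge in a slot of the rack. Origin: middle of its lower edge; x along its 100 mm width, y through its thickness, z up. May be absent
- mark_yellow (a point): the yellow mark on the drying rail (yellow bands on both keeper strips): point midway between the two bars, level with their tops, axes as the rail. It lies at y = 68 mm in the rail frame
- plate_red: red painted metal cover plate 100 x 4 x 75 high, about 0.09 kg, standing on edge in a slot of the rack. Origin: middle of its lower edge; x along its 100 mm width, y through its thickness, z up. May be absent
- mark_red (a point): the red mark on the drying rail (red bands on both keeper strips): point midway between the two bars, level with their tops, axes as the rail. It lies at y = 6 mm in the rail frame
- plate_green: bright green painted metal cover plate 100 x 4 x 75 high, about 0.09 kg, standing on edge in a slot of the rack. Origin: middle of its lower edge; x along its 100 mm width, y through its thickness, z up. May be absent
- mark_green (a point): the green mark on the drying rail (green bands on both keeper strips): point midway between the two bars, level with their tops, axes as the rail. It lies at y = -56 mm in the rail frame
- bay (a point): middle of the loading bay of the rail, midway between the two bars, level with their tops, axes as the rail; the only stretch open from above for a carrier's feet
- rail: drying rail, fixed: two round steel bars (radius 6) along its y at x = +-65, tops at z = 110, y -200 to 170, nothing between them. Aluminium keeper strips (x 70 to 88 each side, 14 to 18 above the bar tops) cover them from y = -85 to the +y end: feet go in at the bay (y -193 to -85) and slide under towards +y. End stops at y = 160 and -193. Origin: on the bench, middle
- stand: plywood stand, fixed, 170 x 250 (y), where three empty carriers wait: two ledges along its y at x = +-64, 14 wide, tops at z = 110, with 10 high stops at y = +-119. They stand about 85 apart, levers to the stand's +y. Origin: on the bench under its middle
- rack: dark wooden rack, fixed, 130 x 200 (y): slots 9 wide (between pairs of blocks 44 long in x) at y = -75, -25, 25 and 75, along x; slot floor at z = 12, blocks up to z = 62, so a plate stands, leaning up to 0.1 rad, with its lower edge at z = 12 and its top at z = 87; lift it out straight and upright. Origin: on the bench under its middle
- jar: closed jar 85 high, 60 across, bystander; origin centre of its base
- screwdriver: green screwdriver lying on the bench, bystander; origin under its middle
- tape_roll: grey tape roll 70 across, 30 high, lying flat, bystander; origin centre of its underside
There are look-alikes about, which are no part of the job. Leave any green or white look-alike of the carrier1 alone. What is shaped like the carrier4 but green or purple is not meant.

How it is judged:
At the end, for the whole second after the job is handed in: each plate present hangs still and upright (0.2 rad) in a carrier, within 15 mm of its colour's mark along the rail and 25 mm across, lower edge 68 to 98 mm below the bar tops; every carrier is upright, feet on the rail if its jaw holds a plate (above 0.05 rad), else on the stand (x of plate_blue in the frame of mark_blue between -0.025 and 0.025 m and y of plate_blue in the frame of mark_blue between -0.015 and 0.015 m and z of plate_blue in the frame of mark_blue between -0.098 and -0.068 m and angle between each of plate_blue, plate_yellow, plate_red, plate_green, carrier1, carrier2, carrier3, carrier4's own z axis and vertical below 0.2 rad and linear speed of each of plate_blue, plate_yellow, plate_red, plate_green, carrier1, carrier2, carrier3, carrier4 below 0.03 m/s and x of plate_yellow in the frame of mark_yellow between -0.025 and 0.025 m and y of plate_yellow in the frame of mark_yellow between -0.015 and 0.015 m and z of plate_yellow in the frame of mark_yellow between -0.098 and -0.068 m and x of plate_red in the frame of mark_red between -0.025 and 0.025 m and y of plate_red in the frame of mark_red between -0.015 and 0.015 m and z of plate_red in the frame of mark_red between -0.098 and -0.068 m and x of plate_green in the frame of mark_green between -0.025 and 0.025 m and y of plate_green in the frame of mark_green between -0.015 and 0.015 m and z of plate_green in the frame of mark_green between -0.098 and -0.068 m and ((x of carrier1 in the frame of stand between -0.03 and 0.03 m and y of carrier1 in the frame of stand between -0.12 and 0.12 m and z of carrier1 in the frame of stand between 0.1 and 0.125 m) or (x of carrier1 in the frame of rail between -0.03 and 0.03 m and y of carrier1 in the frame of rail between -0.2 and 0.2 m and z of carrier1 in the frame of rail between 0.1 and 0.125 m and value of joint jaw1 above 0.05 rad)) and ((x of carrier2 in the frame of stand between -0.03 and 0.03 m and y of carrier2 in the frame of stand between -0.12 and 0.12 m and z of carrier2 in the frame of stand between 0.1 and 0.125 m) or (x of carrier2 in the frame of rail between -0.03 and 0.03 m and y of carrier2 in the frame of rail between -0.2 and 0.2 m and z of carrier2 in the frame of rail between 0.1 and 0.125 m and value of joint jaw2 above 0.05 rad)) and ((x of carrier3 in the frame of stand between -0.03 and 0.03 m and y of carrier3 in the frame of stand between -0.12 and 0.12 m and z of carrier3 in the frame of stand between 0.1 and 0.125 m) or (x of carrier3 in the frame of rail between -0.03 and 0.03 m and y of carrier3 in the frame of rail between -0.2 and 0.2 m and z of carrier3 in the frame of rail between 0.1 and 0.125 m and value of joint jaw3 above 0.05 rad)) and ((x of carrier4 in the frame of stand between -0.03 and 0.03 m and y of carrier4 in the frame of stand between -0.12 and 0.12 m and z of carrier4 in the frame of stand between 0.1 and 0.125 m) or (x of carrier4 in the frame of rail between -0.03 and 0.03 m and y of carrier4 in the frame of rail between -0.2 and 0.2 m and z of carrier4 in the frame of rail between 0.1 and 0.125 m and value of joint jaw4 above 0.05 rad))); the robot touches nothing.
It fails at once if the jar is pushed more than 3 cm (distance of jar from where it was at the start of the episode above 0.03 m).
It fails at once if the screwdriver is pushed more than 3 cm (distance of screwdriver from where it was at the start of the episode above 0.03 m).
It fails at once if the tape roll is pushed more than 3 cm (distance of tape_roll from where it was at the start of the episode above 0.03 m).
Of plate_blue, plate_yellow, plate_red, plate_green only 3 to 4 are there at a start; the rules pass over those that are not, and their reading is None.
At some moment in a run one of carrier1, carrier2, carrier3, carrier4 may be knocked a few centimetres aside while the robot is not near it.
Once in a run the grip may slacken for a moment while it holds something.
It also fails if it takes over 210 s, if anything falls off the work surface, if the arm or the gripper's body presses on something with over 40 N, if the wrist force passes 120 N, or if a joint passes its speed limit or range.

## Working session

There is one attempt and no reset: what is moved stays moved. The work goes in short steps, Python scripts to look and compute and a tool call to move; the robot and the scene stay as the last step left them, time stands still between calls to the robot, and variables do not carry over. Pictures are saved under pics/ and viewed, at most 14 in all, crops included, and the job is handed in when it is done.

Besides the shell and the picture viewer there is one more tool, called after ">>>" as name([rows], argument=value, ...), one row to a line, values as JSON. play_rows: Moves the arm, as the interface text tells. Its arguments: {"type":"object","properties":{"plan":{"type":"array","items":{"type":"array","items":{"type":"number"}}},"force":{"type":"number"}},"required":["plan"]}

```bash
ls; mkdir -p pics; python3 - <<'E'
from cell import env
import cv2,numpy as np
s=env.sense(); print(s)
ims=[]
for n in ("scene","side"):
    c=env.camera(n); np.savez(f'pics/{n}0.npz',**{k:np.array(v) for k,v in c.items()})
    print(n,c["camera_matrix"],c["k1"],c["camera_from_world"])
    cv2.imwrite(f'pics/{n}0.png',c["img"][:,:,::-1])
E
```

```text
pics
{'time': 0.0, 'joint_pos': array([ 0.03379659,  0.68997881, -0.19451471,  1.56638976,  0.15729671,
        0.90249841, -0.21509393]), 'dq': array([-0.00171518,  0.00095322,  0.00023365, -0.00132079,  0.00100961,
        0.0014886 ,  0.00110699]), 'tau': array([ 1.13546095e-03, -5.39627159e+01, -1.26661520e+00, -1.58547074e+01,
        9.07521317e-03,  9.41080711e-03,  5.53111545e-05]), 'ee_pos': array([ 6.24359109e-01, -4.67329427e-05,  2.47475089e-01]), 'eef_rot': array([ 7.07071808e-01,  7.07141126e-01, -7.12039844e-04, -6.15609339e-04]), 'wrist_force': array([ 0.1332694 ,  0.54620314, -0.14133614]), 'ft_torque': array([-0.00026689,  0.05212915, -0.00721036]), 'finger_force': 0.0, 'gripper_width': 0.08562494527715954}
scene [[421.21487126   0.         281.8762235 ]
 [  0.         421.21487126 210.81944623]
 [  0.           0.           1.        ]] -0.11409612047853819 [[-0.17085413  0.98524182  0.01036437  0.07223256]
 [ 0.82629333  0.14900431 -0.54317313 -0.37658423]
 [-0.53670122 -0.08423936 -0.83955675  1.62163125]
 [ 0.          0.          0.          1.        ]]
side [[448.64251098   0.         283.13589866]
 [  0.         448.64251098 205.37166957]
 [  0.           0.           1.        ]] -0.00920383405099266 [[ 0.90745028 -0.41972888  0.01901738 -0.48187021]
 [-0.30453028 -0.68822709 -0.65848674  0.25224233]
 [ 0.28947418  0.59175261 -0.75235201  1.1596967 ]
 [ 0.          0.          0.          1.        ]]
```

View pics/scene0.png

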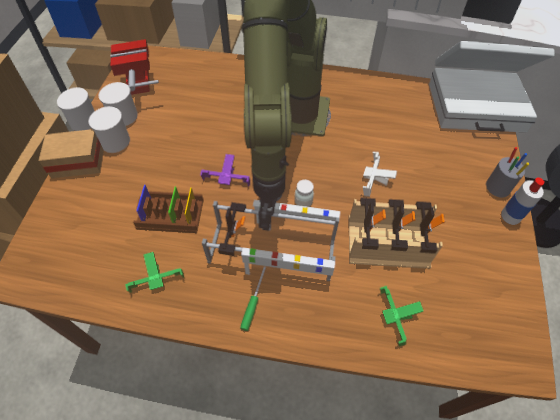

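View pics/side0.png

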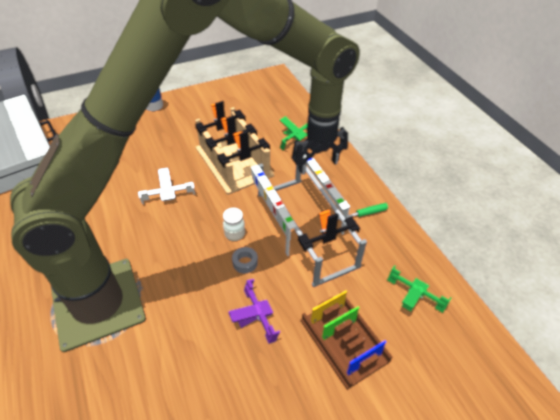

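Scene view: black carrier4 sits at about (235,220) on the rail, in the bay at its left (world −y) end. Three black carriers stand on the plywood stand at about (370,220), (400,220) and (430,220). The rack at (168,210) holds blue (143,203), green (174,205) and yellow (190,205), and I see no red. The look-alikes are purple (226,172), white (376,172) and green (153,272) and (398,312), so they are out. Next I make a metric top-down map.

```bash
cat > h.py <<'E'
import numpy as np,cv2
def cloud(c):
    K=np.array(c["camera_matrix"]);k1=float(c["k1"]);d=np.array(c["depth"]);T=np.array(c["camera_from_world"])
    h,w=d.shape;u,v=np.meshgrid(np.arange(w),np.arange(h))
    r=cv2.undistortPoints(np.stack([u,v],-1).reshape(-1,1,2).astype(float),K,np.array([k1,0,0,0.])).reshape(h,w,2)
    P=np.stack([r[...,0]*d,r[...,1]*d,d],-1)
    W=(P-T[:3,3])@T[:3,:3]
    W[d<=0]=np.nan
    return W,np.array(c["img"])
def proj(c,p):
    K=np.array(c["camera_matrix"]);T=np.array(c["camera_from_world"])
    p=np.atleast_2d(p).astype(float)
    return cv2.projectPoints(p,cv2.Rodrigues(T[:3,:3])[0],T[:3,3],K,np.array([float(c["k1"]),0,0,0]))[0][:,0]
def ortho(cs,x0,x1,y0,y1,s=1000):
    # image right = +y, down = +x ; highest point wins
    H,W=int((x1-x0)*s),int((y1-y0)*s);im=np.zeros((H,W,3),np.uint8);P=[];C=[]
    for c in cs:
        w,i=cloud(c);P.append(w.reshape(-1,3));C.append(i.reshape(-1,3))
    P=np.vstack(P);C=np.vstack(C);m=np.isfinite(P[:,0])&(P[:,0]>x0)&(P[:,0]<x1)&(P[:,1]>y0)&(P[:,1]<y1)&(P[:,2]<.3)
    P,C=P[m],C[m];o=np.argsort(P[:,2]);P,C=P[o],C[o]
    for dx in (0,1,2):
        for dy in (0,1,2):
            a=np.clip(((P[:,0]-x0)*s).astype(int)+dx-1,0,H-1);b=np.clip(((P[:,1]-y0)*s).astype(int)+dy-1,0,W-1)
            im[a,b]=C
    return im
def hsv(img): return cv2.cvtColor(img,cv2.COLOR_RGB2HSV)
E
python3 - <<'E'
from h import *
cs=[dict(np.load(f'pics/{n}0.npz')) for n in("scene","side")]
im=ortho(cs,.35,.85,-.42,.42,950)
cv2.imwrite('pics/ortho0.png',im[:,:,::-1]); print(im.shape)
for c,n in zip(cs,("scene","side")):
    W,i=cloud(c);H=hsv(i)
    R=(W[...,0]>.3)&(W[...,0]<.85)&(abs(W[...,1])<.45)
    for nm,lo,hi in(("blue",110,128),("yellow",22,32),("green",45,75),("red",0,4)):
        m=(H[...,0]>=lo)&(H[...,0]<=hi)&(H[...,1]>150)&(H[...,2]>70)&R&(W[...,2]>.03)&(W[...,2]<.16)
        k,l,st,ct=cv2.connectedComponentsWithStats(m.astype(np.uint8))
        for j in range(1,k):
            if st[j,4]>12: print(n,nm,st[j,4],ct[j].round(0),np.round(np.median(W[l==j],0),3),'z',np.round(np.percentile(W[l==j][:,2],[3,97]),3))
E
```

```text
(475, 798, 3)
scene blue 43 [141. 198.] [ 0.543 -0.428  0.084] z [0.078 0.089]
scene blue 20 [326. 213.] [0.521 0.146 0.131] z [0.127 0.133]
scene blue 28 [320. 261.] [0.68  0.148 0.13 ] z [0.126 0.133]
scene yellow 48 [188. 201.] [ 0.527 -0.278  0.086] z [0.078 0.091]
scene yellow 20 [304. 210.] [0.524 0.083 0.13 ] z [0.127 0.133]
scene yellow 29 [297. 258.] [0.679 0.085 0.129] z [0.126 0.133]
scene green 64 [172. 201.] [ 0.534 -0.328  0.084] z [0.072 0.09 ]
scene green 23 [252. 251.] [ 0.682 -0.039  0.129] z [0.126 0.132]
scene green 13 [251. 260.] [ 0.695 -0.04   0.103] z [0.094 0.115]
scene green 43 [408. 307.] [0.735 0.41  0.045] z [0.039 0.053]
scene green 66 [395. 313.] [0.754 0.378 0.035] z [0.031 0.041]
scene green 35 [402. 332.] [0.814 0.396 0.043] z [0.033 0.048]
scene red 19 [283. 207.] [0.524 0.02  0.129] z [0.127 0.132]
scene red 22 [275. 255.] [0.682 0.023 0.129] z [0.126 0.132]
side blue 278 [365. 357.] [ 0.527 -0.431  0.073] z [0.033 0.089]
side yellow 299 [327. 305.] [ 0.514 -0.282  0.072] z [0.034 0.089]
side green 203 [293. 129.] [0.745 0.384 0.038] z [0.031 0.053]
side green 497 [416. 292.] [ 0.752 -0.335  0.039] z [0.031 0.055]
side green 307 [339. 321.] [ 0.519 -0.332  0.071] z [0.035 0.089]
```

View pics/ortho0.png

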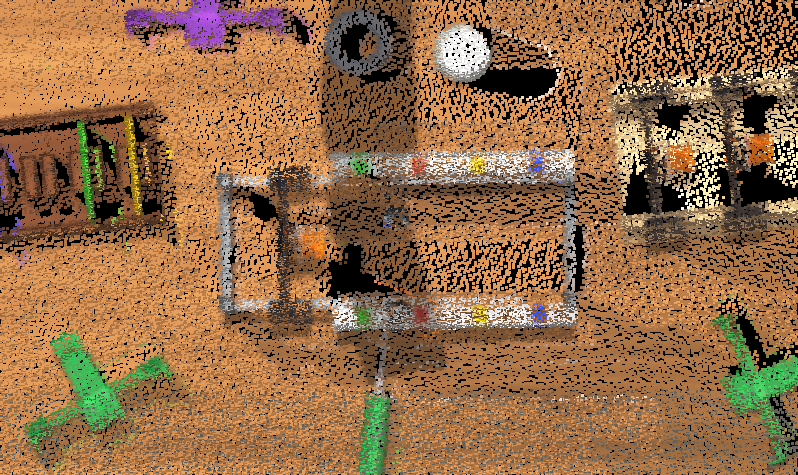

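```bash
cat > m.py <<'E'
from h import *
def rect(P,q=None):
    (cx,cy),(w,h),a=cv2.minAreaRect((P[:,:2]*1000).astype(np.float32)); return np.round([cx,cy,w,h,a],1)
def line(P):
    c=P[:,:2].mean(0);u,s,v=np.linalg.svd(P[:,:2]-c,full_matrices=False);d=v[0]; d=d*np.sign(d[0]);return c,np.degrees(np.arctan2(d[1],d[0])),(P[:,:2]-c)@d
E
python3 - <<'E'
from m import *
cs=[dict(np.load(f'pics/{n}0.npz')) for n in("scene","side")]
for c,n in zip(cs,("scene","side")):
    W,i=cloud(c);H=hsv(i);Z=W[...,2]
    box=lambda x0,x1,y0,y1,z0,z1:(W[...,0]>x0)&(W[...,0]<x1)&(W[...,1]>y0)&(W[...,1]<y1)&(Z>z0)&(Z<z1)
    m=box(.48,.72,-.09,.2,.122,.136)&(H[...,2]>90)
    if n=="scene":
        m=cv2.morphologyEx(m.astype(np.uint8),cv2.MORPH_OPEN,np.ones((2,2)))>0
    print(n,'strips',rect(W[m]),m.sum())
    for nm,b in(("c4",(.5,.72,-.2,-.08)),("sA",(.4,.62,.23,.308)),("sB",(.4,.62,.308,.39)),("sC",(.4,.62,.39,.5))):
        m=box(*b,.15,.21)&(H[...,2]<70); P=W[m]
        print(n,nm,'spine',m.sum(),np.round(P.mean(0),3) if len(P) else '', np.round(np.percentile(P,[3,97],0),3).tolist() if len(P) else '')
        m=box(*b,.112,.136)&(H[...,2]<70); P=W[m]
        if len(P)>10:
            l=line(P);print('   bar',m.sum(),np.round(P.mean(0),3),round(l[1],1),np.round(np.percentile(P,[2,98],0),3).tolist())
        m=box(*b,.12,.18)&(H[...,0]>5)&(H[...,0]<16)&(H[...,1]>170)&(H[...,2]>150);P=W[m]
        if len(P)>5:print('   orange',m.sum(),np.round(P.mean(0),3),np.round(np.percentile(P,[3,97],0),3).tolist())
    for nm,lo,hi,y0 in(("blue",110,128,-.43),("yellow",22,32,-.28),("green",45,75,-.33)):
        m=box(.44,.62,y0-.03,y0+.03,.075,.1)&(H[...,0]>=lo)&(H[...,0]<=hi)&(H[...,1]>120);P=W[m];l=line(P)
        print(n,nm,m.sum(),np.round(l[0],3),round(l[1],1),np.round(np.percentile(P,[2,98],0),3).tolist())
E
```

```text
scene strips [561.8  63.8 263.3 265.7   1.3] 1299
scene c4 spine 53 [ 0.611 -0.119  0.175] [[0.596, -0.122, 0.152], [0.623, -0.117, 0.195]]
   bar 298 [ 0.617 -0.115  0.12 ] 0.8 [[0.532, -0.133, 0.113], [0.689, -0.094, 0.13]]
   orange 45 [ 0.609 -0.089  0.15 ] [[0.595, -0.099, 0.134], [0.62, -0.081, 0.164]]
scene sA spine 70 [0.522 0.266 0.178] [[0.506, 0.262, 0.154], [0.535, 0.271, 0.195]]
   bar 269 [0.533 0.271 0.12 ] 6.9 [[0.442, 0.248, 0.113], [0.602, 0.298, 0.128]]
   orange 97 [0.516 0.297 0.144] [[0.503, 0.286, 0.125], [0.529, 0.308, 0.164]]
scene sB spine 78 [0.514 0.349 0.178] [[0.496, 0.346, 0.153], [0.525, 0.355, 0.195]]
   bar 285 [0.525 0.355 0.12 ] 6.5 [[0.433, 0.332, 0.113], [0.592, 0.382, 0.13]]
   orange 98 [0.508 0.374 0.143] [[0.493, 0.31, 0.126], [0.523, 0.389, 0.163]]
scene sC spine 83 [0.507 0.433 0.178] [[0.491, 0.43, 0.154], [0.519, 0.438, 0.196]]
   bar 313 [0.516 0.439 0.119] 6.1 [[0.426, 0.415, 0.113], [0.586, 0.466, 0.131]]
   orange 131 [0.501 0.459 0.145] [[0.487, 0.392, 0.124], [0.516, 0.476, 0.164]]
scene blue 66 [ 0.54  -0.427] 6.4 [[0.493, -0.435, 
[... 810 characters left out ...]
 [[0.499, 0.343, 0.153], [0.524, 0.352, 0.193]]
   bar 161 [0.496 0.349 0.12 ] 5.4 [[0.43, 0.33, 0.113], [0.585, 0.375, 0.134]]
   orange 48 [0.502 0.374 0.144] [[0.494, 0.324, 0.123], [0.524, 0.389, 0.163]]
side sC spine 68 [0.503 0.431 0.172] [[0.493, 0.426, 0.153], [0.512, 0.435, 0.192]]
   bar 136 [0.488 0.432 0.119] 5.4 [[0.424, 0.414, 0.113], [0.579, 0.458, 0.129]]
   orange 53 [0.495 0.454 0.146] [[0.488, 0.391, 0.125], [0.513, 0.475, 0.161]]
side blue 136 [ 0.537 -0.43 ] 6.2 [[0.491, -0.436, 0.076], [0.583, -0.423, 0.09]]
side yellow 128 [ 0.522 -0.281] 6.4 [[0.477, -0.287, 0.076], [0.568, -0.274, 0.09]]
side green 136 [ 0.525 -0.331] 6.2 [[0.48, -0.336, 0.076], [0.57, -0.324, 0.09]]
```

>>> play_rows([
  [-1,-3,-0.5,-3,0,0,30],
  [-1,-10,-1.7,-5,0,0,89],
  [-1,-10,-1.7,-5,0,0,89],
  [-1,-10,-1.7,-5,0,0,89],
  [-1,-10,-1.7,-5,0,0,89],
  [-1,-10,-1.7,-5,0,0,89],
  [-1,-10,-1.7,-5,0,0,89],
  [-1,-10,-1.7,-5,0,0,89],
  [-1,-10,-1.7,-5,0,0,89],
  [-1,-10,-1.7,-5,0,0,89],
  [-1,-10,-1.7,-5,0,0,89],
], force=40)

```text
time: 1.48
ee_pos: [0.6079, -0.0999, 0.2981]
eef_rot: [1.0, 0.009, -0.0, -0.0]
wrist_force: [-0.3, 0.8, 0.4]
gripper_width: 0.0855
finger_force: 0.0
```

```bash
cat >> m.py <<'E'
from scipy.spatial.transform import Rotation as Ro
def tgt(s,x,y,z,yaw):
    R0=Ro.from_quat(s["eef_rot"]);R1=Ro.from_euler('z',yaw,degrees=True)*Ro.from_matrix(np.diag([1.,-1,-1]))
    d=R0.inv().apply(np.array([x,y,z])-s["ee_pos"])*100;r=(R0.inv()*R1).as_rotvec(degrees=True)
    return np.round(d,2),np.round(r,1)
def yaw(s): return round((Ro.from_quat(s["eef_rot"])*Ro.from_matrix(np.diag([1.,-1,-1]))).as_euler('ZYX',degrees=True)[0],2)
def snap(env,n,name):
    c=env.camera(n);np.savez(f'pics/{name}.npz',**{k:np.array(v) for k,v in c.items()});cv2.imwrite(f'pics/{name}.png',c["img"][:,:,::-1]);return c
E
python3 - <<'E'
from m import *
from cell import env
s=env.sense();print(s["time"],s["ee_pos"],yaw(s),s["joint_pos"].round(2))
snap(env,"wrist","w0")
E
```

```text
1.475 [ 0.60787589 -0.09985056  0.29807807] 1.07 [-0.05  0.63  0.24  1.55 -0.17  0.99 -1.31]
```

View pics/w0.png

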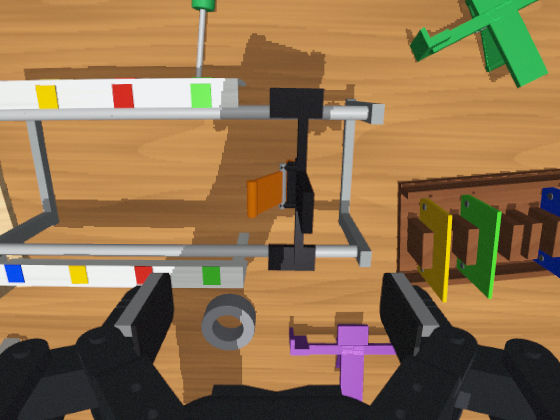

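Wrist view: black carrier4 at (297,185) with its orange lever at (265,192), on the two bars in the bay. The mark bands show at (47..201, 95) and (14..211, 272). The yellow (430,245), green (478,245) and blue (550,220) plates stand in the rack, and the second slot from the blue end is empty, so red is absent. I measure in this picture.

```bash
cat >> m.py <<'E'
def meas(c,boxes,plates=()):
    W,i=cloud(c);H=hsv(i);Z=W[...,2]
    box=lambda x0,x1,y0,y1,z0,z1:(W[...,0]>x0)&(W[...,0]<x1)&(W[...,1]>y0)&(W[...,1]<y1)&(Z>z0)&(Z<z1)
    pr=lambda t,P:print(t,len(P),np.round(np.median(P,0),4),'yaw %.1f'%line(P)[1],'p2/98',np.round(np.percentile(P,[2,98],0),3).tolist()) if len(P)>8 else None
    for nm,b in boxes.items():
        pr(nm+' spine',W[box(*b,.15,.21)&(H[...,2]<75)])
        pr(nm+' top',W[box(*b,.187,.2)&(H[...,2]<75)])
        pr(nm+' bar',W[box(*b,.113,.126)&(H[...,2]<75)])
        pr(nm+' orange',W[box(*b,.12,.18)&(H[...,0]>5)&(H[...,0]<18)&(H[...,1]>150)&(H[...,2]>120)])
    Hu=dict(blue=(110,128),yellow=(20,34),green=(45,75),red=(0,4))
    for nm,y0 in plates:
        lo,hi=Hu[nm]
        pr('plate '+nm,W[box(.43,.64,y0-.03,y0+.03,.078,.1)&(H[...,0]>=lo)&(H[...,0]<=hi)&(H[...,1]>120)])
    for nm,(lo,hi) in Hu.items():
        for xx in(.525,.682): pr('mark %s %.2f'%(nm,xx),W[box(xx-.03,xx+.03,-.09,.2,.122,.136)&(H[...,0]>=lo)&(H[...,0]<=hi)&(H[...,1]>140)&(H[...,2]>80)])
E
python3 - <<'E'
from m import *
c=dict(np.load('pics/w0.npz'))
meas(c,dict(c4=(.5,.72,-.2,-.06)),(("blue",-.43),("green",-.33),("yellow",-.28)))
E
```

```text
c4 spine 737 [ 0.6125 -0.1181  0.1913] yaw -1.1 p2/98 [[0.595, -0.123, 0.153], [0.624, -0.115, 0.193]]
c4 top 492 [ 0.6101 -0.119   0.1918] yaw -0.3 p2/98 [[0.595, -0.123, 0.188], [0.623, -0.115, 0.193]]
c4 bar 3681 [ 0.6494 -0.116   0.1185] yaw 0.1 p2/98 [[0.529, -0.174, 0.115], [0.689, -0.093, 0.123]]
c4 orange 1233 [ 0.6094 -0.0878  0.1466] yaw 3.8 p2/98 [[0.595, -0.102, 0.123], [0.622, -0.076, 0.163]]
plate green 805 [ 0.5331 -0.3254  0.0858] yaw 6.2 p2/98 [[0.482, -0.332, 0.078], [0.578, -0.32, 0.088]]
plate yellow 707 [ 0.5278 -0.2759  0.0863] yaw 6.4 p2/98 [[0.477, -0.283, 0.078], [0.573, -0.27, 0.088]]
mark blue 0.53 274 [0.5228 0.1456 0.1291] yaw -4.9 p2/98 [[0.514, 0.138, 0.128], [0.531, 0.153, 0.13]]
mark yellow 0.53 295 [0.5233 0.0836 0.1289] yaw 0.1 p2/98 [[0.514, 0.076, 0.128], [0.532, 0.091, 0.13]]
mark yellow 0.68 443 [0.6808 0.0861 0.1289] yaw 12.6 p2/98 [[0.672, 0.079, 0.127], [0.689, 0.094, 0.13]]
mark green 0.53 302 [ 0.5253 -0.0401  0.1291] yaw -0.6 p2/98 [[0.516, -0.047, 0.128], [0.534, -0.033, 0.13]]
mark green 0.68 437 [ 0.6832 -0.0379  0.1291] yaw 0.5 p2/98 [[0.675, -0.045, 0.128], [0.691, -0.031, 0.131]]
mark red 0.53 232 [0.5271 0.0238 0.1292] yaw -30.8 p2/98 [[0.516, 0.015, 0.128], [0.534, 0.029, 0.131]]
mark red 0.68 454 [0.6818 0.024  0.1291] yaw -6.5 p2/98 [[0.673, 0.017, 0.128], [0.691, 0.032, 0.131]]
```

>>> play_rows([
  [-1,0.1,-0.1,5,0,0,0],
  [-1,0.1,-0.1,10,0,0,0],
  [-1,0.1,-0.1,12.5,0,0,0],
  [-1,0.1,-0.1,13.4,0,0,0],
  [-0.18,0.1,-0.1,13.4,0,0,0],
  [-0.18,0.1,-0.1,13.4,0,0,0],
  [-0.18,0.1,-0.1,13.4,0,0,0],
  [-0.08,0.1,0.1,13.4,0,0,0],
  [0.02,0.1,0.27,13.4,0,0,0],
  [0.12,0.1,0.44,13.4,0,0,0],
  [0.22,0.1,0.61,13.4,0,0,0],
  [0.32,0.1,0.78,13.4,0,0,0],
  [0.42,0.1,0.95,13.4,0,0,0],
  [0.52,0.1,1.12,13.4,0,0,0],
  [0.7,0.1,1.25,13.4,0,0,0],
  [1,0.1,1.25,13.4,0,0,0],
  [1,0.1,1.25,13.4,0,0,0],
  [1,0.1,1.25,13.4,0,0,0],
], force=50)

```text
time: 3.78
ee_pos: [0.6104, -0.1144, 0.1679]
eef_rot: [1.0, 0.007, 0.002, 0.001]
wrist_force: [-3.6, -2.2, 17.3]
gripper_width: 0.0195
finger_force: 48.5
```

>>> play_rows([
  [1,0,0,-1,0,0,0],
  [1,0,0,-2.5,0,0,0],
  [1,0,0,-4.5,0,0,0],
  [1,0,0,-6.5,0,0,0],
  [1,0,0,-8,0,0,0],
  [1,0,0,-8,0,0,0],
])

```text
time: 4.53
ee_pos: [0.61, -0.1125, 0.2456]
eef_rot: [1.0, 0.009, 0.001, 0.0]
wrist_force: [-0.1, 0.3, -2.2]
gripper_width: 0.0192
finger_force: 52.6
```

```bash
python3 - <<'E'
from m import *
from cell import env
s=env.sense();print(s["time"],s["ee_pos"],yaw(s),s["wrist_force"],s["gripper_width"],s["finger_force"])
a=snap(env,"wrist","w1")["img"];b=snap(env,"side","s1")["img"]
im=np.hstack([a,b]);im=cv2.resize(im,(800,300))
cv2.imwrite('pics/v1.png',np.vstack([im[:,:,::-1],cv2.resize(b[100:310,220:500],(400,300))[:,:,::-1].repeat(1,0) if 0 else cv2.copyMakeBorder(cv2.resize(b[100:310,220:500],(400,300)),0,0,0,400,cv2.BORDER_CONSTANT)[:,:,::-1]]))
E
```

```text
4.525 [ 0.60999064 -0.11253469  0.24562151] 1.01 [-0.11129601  0.27962468 -2.17181259] 0.019203915336557485 52.589330077171326
```

View pics/v1.png

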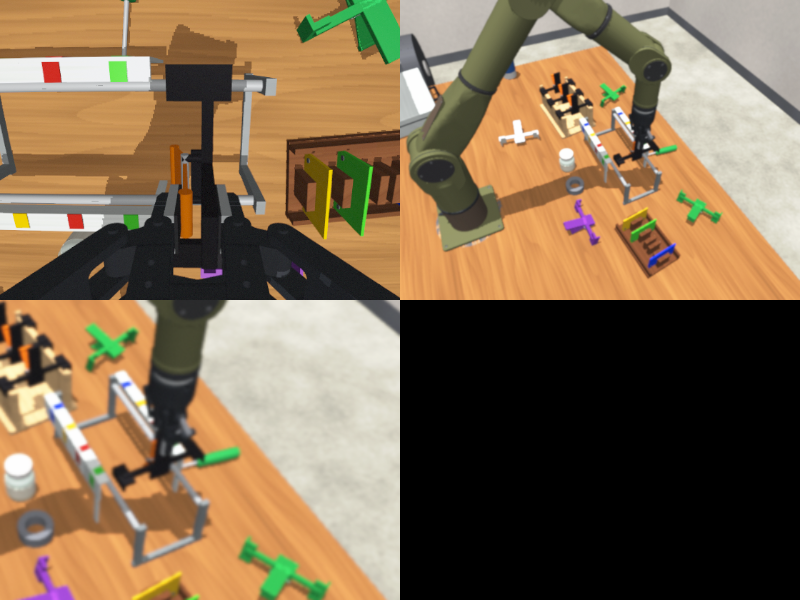

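```bash
cat >> m.py <<'E'
def held(c,s):
    """+x foot and bar of held carrier, in tool-based frame (x along tool x, y=+left(-tool y), z up) mm"""
    W,i=cloud(c);H=hsv(i)
    R=Ro.from_quat(s["eef_rot"]).as_matrix();Q=((W-s["ee_pos"])@R)*np.array([1,-1,-1])*1000
    m=(H[...,2]<75)&(Q[...,0]>52)&(Q[...,0]<100)&(abs(Q[...,1])<40)&(Q[...,2]<-25)&(Q[...,2]>-90)
    P=Q[m];print('foot n',len(P),'x',np.percentile(P[:,0],[2,98]).round(1),'y',np.percentile(P[:,1],[2,50,98]).round(1),'z',np.percentile(P[:,2],[5,25,50,75,95]).round(1))
    m=(H[...,2]<75)&(Q[...,0]>18)&(Q[...,0]<56)&(abs(Q[...,1])<20)&(Q[...,2]<-25)&(Q[...,2]>-70)
    P=Q[m];
    if len(P)>20:
        l=line(P);print('bar n',len(P),'mid',np.median(P,0).round(1),'yaw %.1f'%l[1],'z',np.percentile(P[:,2],[5,50,95]).round(1))
E
python3 - <<'E'
from m import *
from cell import env
s=env.sense();held(dict(np.load('pics/w1.npz')),s)
s["time"]
c=dict(np.load('pics/w1.npz'))
meas(c,{},(("green",-.33),("yellow",-.28),("blue",-.43)))
E
```

```text
foot n 4899 x [54.9 80.5] y [-20.4  -0.6  21.4] z [-49.3 -48.6 -48.1 -47.4 -43.8]
bar n 1326 mid [ 35.4  -5.  -44.3] yaw -6.3 z [-48.5 -44.3 -43.2]
plate green 1033 [ 0.5337 -0.3253  0.0851] yaw 6.2 p2/98 [[0.482, -0.332, 0.078], [0.577, -0.32, 0.088]]
plate yellow 902 [ 0.5257 -0.2759  0.0862] yaw 6.0 p2/98 [[0.476, -0.283, 0.078], [0.573, -0.271, 0.088]]
mark yellow 0.53 400 [0.5238 0.0838 0.129 ] yaw -0.1 p2/98 [[0.514, 0.076, 0.128], [0.532, 0.092, 0.13]]
mark green 0.53 366 [ 0.5263 -0.0405  0.1293] yaw 15.7 p2/98 [[0.517, -0.047, 0.128], [0.534, -0.033, 0.131]]
mark green 0.68 676 [ 0.683  -0.0375  0.1291] yaw 1.0 p2/98 [[0.674, -0.045, 0.128], [0.692, -0.03, 0.13]]
mark red 0.53 389 [0.5246 0.0217 0.1292] yaw 0.5 p2/98 [[0.516, 0.014, 0.128], [0.533, 0.029, 0.13]]
mark red 0.68 661 [0.682  0.0242 0.129 ] yaw -4.6 p2/98 [[0.674, 0.017, 0.128], [0.691, 0.032, 0.13]]
```

>>> play_rows([
  [1,-0.7,2,0,0,0,-0.5],
  [1,-1.5,5,0,0,0,-1],
  [1,-2.5,9,0,0,0,-2],
  [1,-3.5,13,0,0,0,-3],
  [1,-4.7,17,0,0,0,-4],
  [1,-6,21,0,0,0,-4.5],
  [1,-6.8,24,0,0,0,-5],
  [1,-7.2,25.6,0,0,0,-5.3],
  [1,-7.2,25.6,0,0,0,-5.3],
  [1,-7.2,25.6,0,0,0,-5.3],
])

```text
time: 5.88
ee_pos: [0.5427, -0.3673, 0.2439]
eef_rot: [0.998, 0.056, 0.0, -0.001]
wrist_force: [-0.3, 1.3, -1.2]
gripper_width: 0.019
finger_force: 52.6
```

```bash
python3 - <<'E'
from m import *
from cell import env
s=env.sense();print(s["time"],s["ee_pos"],yaw(s),s["wrist_force"],s["gripper_width"],s["finger_force"])
c=snap(env,"wrist","w2");held(c,s);meas(c,{},(("blue",-.425),("green",-.33),("yellow",-.28)))
print(tgt(s,.54,-.425,.245,6.3))
E
```

```text
5.875 [ 0.5427372  -0.36734202  0.24388457] 6.44 [-0.30209212  1.33661573 -1.15227771] 0.01901454028483354 52.63615429401398
foot n 4784 x [54.8 79.2] y [-20.    0.2  21.8] z [-51.3 -50.7 -50.1 -49.5 -45.9]
bar n 1228 mid [ 38.   -4.9 -46.2] yaw -2.3 z [-47.4 -46.2 -45.1]
plate blue 566 [ 0.5486 -0.425   0.0864] yaw 6.1 p2/98 [[0.494, -0.432, 0.078], [0.589, -0.42, 0.088]]
plate green 735 [ 0.5327 -0.3273  0.0867] yaw 6.2 p2/98 [[0.482, -0.334, 0.079], [0.578, -0.321, 0.088]]
plate yellow 945 [ 0.528  -0.2775  0.0865] yaw 6.2 p2/98 [[0.477, -0.284, 0.079], [0.572, -0.272, 0.088]]
(array([-0.92,  5.7 , -0.12]), array([-0.1, -0. ,  0.1]))
```

>>> play_rows([
  [1,-0.2,2,0,0,0,0],
  [1,-0.4,4.5,0,0,0,0.2],
  [1,-0.5,6.2,1,0,0,0.2],
  [1,-0.5,6.4,3,0,0,0.2],
  [1,-0.5,6.4,5,0,0,0.2],
  [1,-0.5,6.4,6,0,0,0.2],
  [1,-0.5,6.4,7,0,0,0.2],
  [1,-0.5,6.4,7.7,0,0,0.2],
  [1,-0.5,6.4,8.3,0,0,0.2],
  [1,-0.5,6.4,8.7,0,0,0.2],
  [1,-0.5,6.4,9,0,0,0.2],
  [1,-0.5,6.4,9.2,0,0,0.2],
  [1,-0.5,6.4,9.2,0,0,0.2],
])

```text
time: 7.55
ee_pos: [0.5438, -0.4339, 0.1523]
eef_rot: [0.999, 0.053, 0.0, -0.0]
wrist_force: [-0.7, -0.3, -2.3]
gripper_width: 0.0192
finger_force: 52.6
```

```bash
python3 - <<'E'
from m import *
from cell import env
s=env.sense();print(s["time"],s["ee_pos"],yaw(s),s["wrist_force"],s["gripper_width"],s["finger_force"])
c=snap(env,"wrist","w3");d=snap(env,"side","s3");held(c,s)
b=d["img"][270:420,270:470]
cv2.imwrite('pics/v3.png',np.hstack([cv2.resize(c["img"],(400,300)),cv2.resize(b,(400,300),interpolation=cv2.INTER_CUBIC)])[:,:,::-1])
E
```

```text
7.55 [ 0.54377416 -0.43386256  0.15227075] 6.1 [-0.6866607  -0.27223708 -2.25556255] 0.019152778162084032 52.63193964958191
foot n 4727 x [54.8 78.8] y [-19.9   0.2  21.8] z [-51.4 -50.7 -50.1 -49.5 -45.9]
bar n 1219 mid [ 37.8  -4.8 -46.2] yaw -1.7 z [-47.2 -46.2 -45.1]
```

View pics/v3.png

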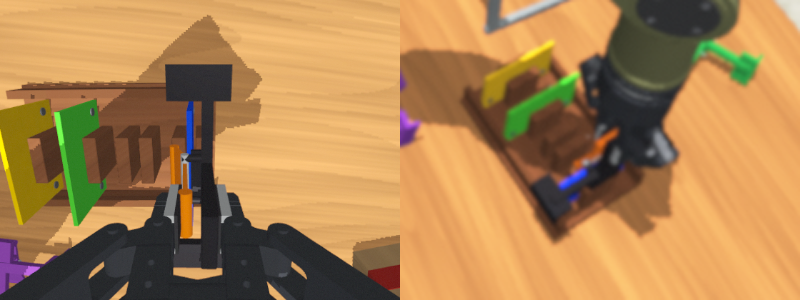

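>>> play_rows([
  [1,0.05,-0.1,0.1,0,0,0],
  [1,0.1,-0.2,0.2,0,0,0],
  [1,0.1,-0.2,0.3,0,0,0],
  [1,0.1,-0.2,0.4,0,0,0],
  [1,0.1,-0.2,0.4,0,0,0],
])

```text
time: 8.28
ee_pos: [0.5448, -0.4324, 0.1492]
eef_rot: [0.999, 0.053, 0.001, 0.001]
wrist_force: [-0.3, -0.8, 4.6]
gripper_width: 0.0187
finger_force: 53.3
```

>>> play_rows([
  [0.5,0,0,0,0,0,0],
  [0.44,0,-0.15,0,0,0,0],
  [0.38,0,-0.3,0,0,0,0],
  [0.32,0,-0.45,0,0,0,0],
  [0.26,0,-0.6,0,0,0,0],
  [0.2,0,-0.75,0,0,0,0],
  [0.14,0,-0.9,0,0,0,0],
  [0.08,0,-1.05,0,0,0,0],
  [0.02,0,-1.2,0,0,0,0],
  [-0.04,0,-1.35,0,0,0,0],
  [-0.1,0,-1.4,0,0,0,0],
  [-0.25,0,-1.4,0,0,0,0],
  [-0.3,0,-1.4,0,0,0,0],
  [-0.3,0,-1.4,0,0,0,0],
])

```text
time: 10.02
ee_pos: [0.5431, -0.4179, 0.1484]
eef_rot: [0.999, 0.053, 0.0, 0.0]
wrist_force: [-0.4, -0.6, -0.8]
gripper_width: 0.0558
finger_force: 0.0
```

```bash
python3 - <<'E'
from m import *
from cell import env
s=env.sense();print(s["time"],s["ee_pos"],yaw(s),s["wrist_force"],s["gripper_width"],s["finger_force"])
c=snap(env,"wrist","w4");d=snap(env,"side","s4");held(c,s)
W,i=cloud(c);H=hsv(i)
m=(W[...,0]>.6)&(W[...,0]<.66)&(abs(W[...,1]+.43)<.05)&(W[...,2]>.08)&(W[...,2]<.115)&(H[...,2]<75);P=W[m]
print('foot world',np.percentile(P,[2,50,98],0).round(4).tolist())
b=d["img"][270:420,270:470]
cv2.imwrite('pics/v4.png',np.hstack([cv2.resize(c["img"],(400,300)),cv2.resize(b,(400,300),interpolation=cv2.INTER_CUBIC)])[:,:,::-1])
E
```

```text
10.025 [ 0.54310417 -0.41789996  0.14836818] 6.1 [-0.40391345 -0.57148724 -0.79745067] 0.05575066489188937 0.0
foot n 5006 x [54.6 79.3] y [-32.  -11.7   9.8] z [-48.5 -47.4 -46.4 -45.5 -42.9]
bar n 1300 mid [ 37.2 -15.9 -43.5] yaw -2.1 z [-53.2 -43.5 -42.4]
foot world [[0.6007, -0.4426, 0.0995], [0.6124, -0.4221, 0.1019], [0.6239, -0.4009, 0.1059]]
```

View pics/v4.png

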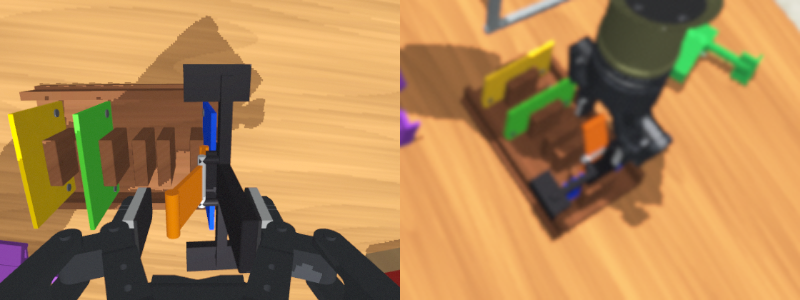

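>>> play_rows([
  [-0.3,0,0,-1.2,0,0,0],
  [-0.3,0,0,-2.3,0,0,0],
  [-0.3,-0.3,0.8,-2.3,0,0,0],
  [-0.3,-0.3,1.6,-2.3,0,0,0],
  [-0.1,-0.3,1.7,-2.3,0,0,0],
  [0.2,-0.3,1.7,-2.3,0,0,0],
  [0.5,-0.3,1.7,-2.3,0,0,0],
  [0.7,-0.3,1.7,-2.3,0,0,0],
  [1,-0.3,1.7,-2.3,0,0,0],
  [1,-0.3,1.7,-2.3,0,0,0],
  [1,-0.3,1.7,-2.3,0,0,0],
  [1,-0.3,1.7,-2.3,0,0,0],
], force=80)

```text
time: 11.62
ee_pos: [0.542, -0.4347, 0.1714]
eef_rot: [0.999, 0.053, 0.0, -0.0]
wrist_force: [-0.2, 2.1, 3.0]
gripper_width: 0.0062
finger_force: 79.4
```

>>> play_rows([
  [1,0,0,-0.5,0,0,0],
  [1,0,0,-1.5,0,0,0],
  [1,0,0,-2.5,0,0,0],
  [1,0,0,-3.5,0,0,0],
  [1,0,0,-4.5,0,0,0],
  [1,0,0,-5.5,0,0,0],
  [1,0,0,-7,0,0,0],
  [1,0,0,-9,0,0,0],
  [1,0,0,-11,0,0,0],
  [1,0,0,-12.5,0,0,0],
  [1,0,0,-12.5,0,0,0],
])

```text
time: 13.0
ee_pos: [0.5424, -0.4357, 0.298]
eef_rot: [0.999, 0.053, 0.001, 0.001]
wrist_force: [0.1, 0.3, -2.4]
gripper_width: 0.0061
finger_force: 78.5
```

```bash
python3 - <<'E'
from m import *
from cell import env
s=env.sense();print(s["time"],s["ee_pos"],yaw(s),s["wrist_force"],s["gripper_width"],s["finger_force"])
c=snap(env,"wrist","w5");held(c,s)
W,i=cloud(c);H=hsv(i);R=Ro.from_quat(s["eef_rot"]).as_matrix();Q=((W-s["ee_pos"])@R)*np.array([1,-1,-1])*1000
m=(H[...,0]>=110)&(H[...,0]<=128)&(H[...,1]>120)&(Q[...,0]<70)&(abs(Q[...,1])<40);P=Q[m];print('blue',len(P),np.percentile(P,[2,50,98],0).round(1).tolist())
for r in [(0.0,0.0)]:
    print(tgt(s,.6056,-.130,s["ee_pos"][2],1.0))
E
```

```text
13.0 [ 0.5424467  -0.43565673  0.29799614] 6.09 [ 0.0997214   0.26823329 -2.40069314] 0.0061197393226667205 78.5480010509491
foot n 4018 x [55.  82.3] y [-12.8   6.9  28.9] z [-71.  -70.3 -69.7 -69.  -65.6]
bar n 1100 mid [ 35.7   2.2 -66.2] yaw -7.5 z [-67.8 -66.2 -65. ]
blue 392 [[4.6, 6.3, -235.4], [38.1, 8.1, -84.7], [49.1, 15.9, -80.5]]
(array([  9.52, -29.72,  -0.04]), array([ 0.1, -0.1,  5.1]))
```

>>> play_rows([
  [1,0.5,-1.5,0,0,0,0.5],
  [1,1.2,-4,0,0,0,1],
  [1,2.5,-8,0,0,0,1.5],
  [1,3.8,-12,0,0,0,2],
  [1,5.2,-16,0,0,0,3],
  [1,6.5,-20,0,0,0,3.5],
  [1,7.8,-24,0,0,0,4],
  [1,8.8,-27.5,0,0,0,4.5],
  [1,9.4,-29.2,0,0,0,5],
  [1,9.5,-29.8,0,0,0,5.1],
  [1,9.5,-29.8,0,0,0,5.1],
  [1,9.5,-29.8,0,0,0,5.1],
])

```text
time: 14.55
ee_pos: [0.6042, -0.1308, 0.2964]
eef_rot: [1.0, 0.007, -0.0, 0.001]
wrist_force: [0.5, -0.5, -2.6]
gripper_width: 0.0064
finger_force: 78.4
```

```bash
python3 - <<'E'
from m import *
from cell import env
s=env.sense();print(s["time"],s["ee_pos"],yaw(s),s["wrist_force"],s["gripper_width"],s["finger_force"])
c=snap(env,"wrist","w6");held(c,s)
print(tgt(s,.606,-.129,.195,1.0)); meas(c,{})
E
```

```text
14.55 [ 0.60420428 -0.13081369  0.29636914] 0.84 [ 0.50305035 -0.49922823 -2.58850166] 0.00643629220557136 78.44679594039917
foot n 4075 x [55.  82.2] y [-12.8   6.9  28.9] z [-70.9 -70.3 -69.7 -69.  -65.6]
bar n 1072 mid [ 35.4   2.3 -66.1] yaw -6.9 z [-67.8 -66.1 -65.1]
(array([ 0.18, -0.19, 10.14]), array([ 0.1,  0. , -0.2]))
mark yellow 0.53 296 [0.5236 0.0833 0.129 ] yaw 3.5 p2/98 [[0.515, 0.076, 0.128], [0.532, 0.091, 0.13]]
mark yellow 0.68 383 [0.6805 0.0848 0.1289] yaw -13.2 p2/98 [[0.673, 0.078, 0.127], [0.69, 0.093, 0.13]]
mark green 0.53 297 [ 0.5255 -0.0402  0.1291] yaw 2.7 p2/98 [[0.516, -0.047, 0.128], [0.534, -0.033, 0.13]]
mark green 0.68 455 [ 0.6826 -0.0376  0.129 ] yaw -3.2 p2/98 [[0.674, -0.045, 0.128], [0.692, -0.03, 0.131]]
mark red 0.53 302 [0.5252 0.0219 0.129 ] yaw 1.3 p2/98 [[0.516, 0.014, 0.127], [0.533, 0.03, 0.13]]
mark red 0.68 468 [0.6825 0.0242 0.1289] yaw -0.4 p2/98 [[0.673, 0.017, 0.128], [0.691, 0.032, 0.13]]
```

>>> play_rows([
  [1,0.2,-0.2,2,0,0,-0.2],
  [1,0.2,-0.2,5,0,0,-0.2],
  [1,0.2,-0.2,7.5,0,0,-0.2],
  [1,0.2,-0.2,9.3,0,0,-0.2],
  [1,0.2,-0.2,10.2,0,0,-0.2],
  [1,0.2,-0.2,10.6,0,0,-0.2],
  [1,0.2,-0.2,10.8,0,0,-0.2],
  [1,0.2,-0.2,10.8,0,0,-0.2],
])

```text
time: 15.6
ee_pos: [0.607, -0.1267, 0.1888]
eef_rot: [1.0, 0.01, 0.001, 0.0]
wrist_force: [0.5, 0.8, -2.2]
gripper_width: 0.0063
finger_force: 78.4
```

>>> play_rows([
  [1,0,-0.7,0,0,0,0.1],
  [1,0,-2,0,0,0,0.1],
  [1,0,-3.5,0,0,0,0.1],
  [1,0,-5,0,0,0,0.1],
  [1,0,-6.5,0,0,0,0.1],
  [1,0,-8,0,0,0,0.1],
  [1,0,-9.5,0,0,0,0.1],
  [1,0,-10,0,0,0,0.1],
])

```text
time: 16.6
ee_pos: [0.6046, -0.0247, 0.1883]
eef_rot: [1.0, 0.011, -0.0, -0.0]
wrist_force: [0.2, -0.5, -2.0]
gripper_width: 0.0064
finger_force: 78.4
```

>>> play_rows([
  [1,0,-1,0,0,0,0],
  [1,0,-3,0,0,0,0],
  [1,0,-5.5,0,0,0,0.1],
  [1,0,-8,0,0,0,0.2],
  [1,0,-10.5,0,0,0,0.2],
  [1,0,-13,0,0,0,0.2],
  [1,0,-15,0,0,0,0.2],
  [1,0,-16.2,0,0,0,0.2],
  [1,0,-16.5,0,0,0,0.2],
  [1,0,-16.5,0,0,0,0.2],
  [1,0,-16.5,0.1,0,0,0.2],
])

```text
time: 17.98
ee_pos: [0.6017, 0.137, 0.1879]
eef_rot: [1.0, 0.007, 0.0, 0.0]
wrist_force: [-2.4, -0.5, 6.9]
gripper_width: 0.0064
finger_force: 79.8
```

```bash
python3 - <<'E'
from m import *
from cell import env
s=env.sense();print(s["time"],s["ee_pos"],yaw(s),s["wrist_force"],s["gripper_width"],s["finger_force"])
c=snap(env,"wrist","w7");held(c,s)
W,i=cloud(c);H=hsv(i);R=Ro.from_quat(s["eef_rot"]).as_matrix();Q=((W-s["ee_pos"])@R)*np.array([1,-1,-1])*1000
m=(H[...,0]>=110)&(H[...,0]<=128)&(H[...,1]>120)&(Q[...,0]<55)&(Q[...,0]>0)&(abs(Q[...,1])<40);P=Q[m];print('blue',len(P),np.percentile(P,[2,50,98],0).round(1).tolist())
E
```

```text
17.975 [0.6016653  0.13704768 0.18794288] 0.8 [-2.40732125 -0.48353039  6.94625314] 0.006419377295739303 79.80691909790039
foot n 1739 x [53.3 68.6] y [-13.    4.9  28.8] z [-70.8 -70.1 -69.6 -66.8 -65.4]
bar n 1119 mid [ 35.7   2.3 -66.1] yaw -7.3 z [-67.8 -66.1 -65. ]
blue 368 [[20.3, 5.6, -136.7], [36.3, 7.8, -84.6], [48.8, 9.6, -65.1]]
```

>>> play_rows([
  [1,0,-0.2,0,0,0,0],
  [1,0,-0.2,0,0,0,0],
  [0.7,0,-0.2,0,0,0,0],
  [0.4,0,-0.2,0,0,0,0],
  [0.3,0,-0.2,0,0,0,0],
  [0.3,0,-0.2,-1,0,0,0],
  [0.3,0,-0.2,-3,0,0,0],
  [0,0,-0.2,-6,0,0,0],
  [-1,0,-0.2,-10,0,0,0],
  [-1,0,-3,-12,0,0,-3],
  [-1,-4,-8,-12,0,0,-5],
  [-1,-8,-11,-12,0,0,-5],
  [-1,-8,-11,-12,0,0,-5],
  [-1,-8,-11,-12,0,0,-5],
])

```text
time: 19.77
ee_pos: [0.5202, 0.2467, 0.308]
eef_rot: [0.999, 0.051, 0.001, 0.0]
wrist_force: [-0.5, -0.9, 0.1]
gripper_width: 0.0852
finger_force: 0.0
```

```bash
python3 - <<'E'
from m import *
from cell import env
s=env.sense();print(s["time"],s["ee_pos"],yaw(s),s["wrist_force"],s["joint_pos"].round(2))
c=snap(env,"wrist","w8")
d=snap(env,"scene","c8")
meas(c,dict(blueC=(.5,.72,.08,.2),A=(.4,.62,.23,.308),B=(.4,.62,.308,.39),C=(.4,.62,.39,.5)))
cv2.imwrite('pics/v8.png',np.hstack([cv2.resize(c["img"],(400,300)),cv2.resize(d["img"][150:290,190:376],(400,300))])[:,:,::-1])
E
```

```text
19.775 [0.52021891 0.24670411 0.30803986] 5.89 [-0.51291977 -0.87215761  0.09259656] [-0.68  0.56  0.27  1.66 -0.18  0.94 -1.82]
blueC spine 1572 [0.6026 0.1438 0.1822] yaw 0.4 p2/98 [[0.588, 0.137, 0.151], [0.616, 0.145, 0.193]]
blueC top 644 [0.6029 0.1416 0.1918] yaw 1.2 p2/98 [[0.589, 0.137, 0.188], [0.616, 0.145, 0.194]]
blueC bar 3505 [0.6185 0.1437 0.1195] yaw 0.7 p2/98 [[0.531, 0.126, 0.114], [0.671, 0.186, 0.124]]
blueC orange 354 [0.602  0.1734 0.1615] yaw 27.0 p2/98 [[0.589, 0.158, 0.127], [0.615, 0.18, 0.165]]
A spine 710 [0.5251 0.2682 0.1914] yaw 7.5 p2/98 [[0.508, 0.264, 0.152], [0.537, 0.273, 0.193]]
A top 477 [0.5224 0.2686 0.1919] yaw 6.0 p2/98 [[0.508, 0.264, 0.189], [0.536, 0.273, 0.193]]
A bar 3116 [0.5469 0.2725 0.1186] yaw 4.7 p2/98 [[0.441, 0.248, 0.116], [0.601, 0.294, 0.123]]
A orange 1091 [0.5189 0.2975 0.142 ] yaw 6.7 p2/98 [[0.505, 0.286, 0.123], [0.532, 0.307, 0.161]]
B spine 1275 [0.5134 0.3498 0.1826] yaw 6.9 p2/98 [[0.498, 0.348, 0.152], [0.526, 0.357, 0.193]]
B top 526 [0.512  0.352  0.1916] yaw 5.0 p2/98 [[0.498, 0.348, 0.188], [0.526, 0.357, 0.193]
[... 400 characters left out ...]
244 0.4376 0.1184] yaw 5.4 p2/98 [[0.425, 0.416, 0.114], [0.584, 0.469, 0.123]]
C orange 651 [0.5122 0.4669 0.1495] yaw -84.4 p2/98 [[0.489, 0.39, 0.123], [0.521, 0.474, 0.162]]
mark blue 0.53 360 [0.5226 0.1459 0.1291] yaw 0.5 p2/98 [[0.514, 0.139, 0.128], [0.532, 0.153, 0.131]]
mark blue 0.68 245 [0.6748 0.148  0.1292] yaw -85.7 p2/98 [[0.671, 0.141, 0.127], [0.679, 0.156, 0.131]]
mark yellow 0.53 346 [0.5235 0.0846 0.1292] yaw -3.8 p2/98 [[0.514, 0.077, 0.127], [0.532, 0.092, 0.131]]
mark yellow 0.68 427 [0.6794 0.0864 0.1292] yaw -57.6 p2/98 [[0.672, 0.079, 0.127], [0.687, 0.094, 0.131]]
mark red 0.53 321 [0.5245 0.0223 0.1294] yaw -1.0 p2/98 [[0.516, 0.015, 0.128], [0.533, 0.03, 0.131]]
```

View pics/v8.png

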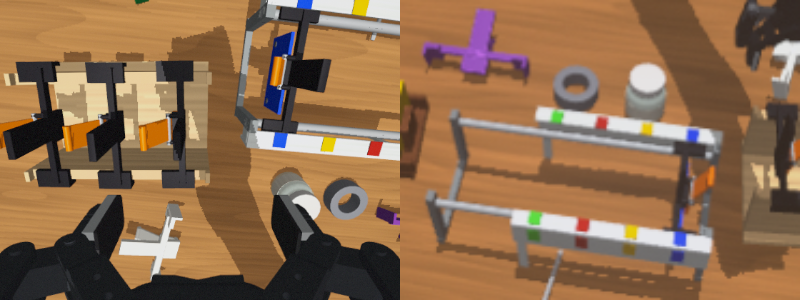

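>>> play_rows([
  [-0.55,0.3,-2.5,1,0,0,0],
  [-0.55,0.3,-4.2,4,0,0,0],
  [-0.55,0.3,-4.2,8,0,0,0],
  [-0.55,0.3,-4.2,11,0,0,0],
  [-0.55,0.3,-4.2,13,0,0,0],
  [-0.55,0.3,-4.2,14.2,0,0,0],
  [-0.2,0.3,-4.2,14.2,0,0,0],
  [-0.18,0.3,-4.2,14.2,0,0,0],
  [-0.18,0.3,-4.2,14.2,0,0,0],
  [-0.08,0.3,-4,14.2,0,0,0],
  [0.02,0.3,-3.83,14.2,0,0,0],
  [0.12,0.3,-3.66,14.2,0,0,0],
  [0.22,0.3,-3.49,14.1,0,0,0],
  [0.32,0.3,-3.32,14,0,0,0],
  [0.42,0.3,-3.15,13.9,0,0,0],
  [0.52,0.3,-2.98,13.8,0,0,0],
  [0.7,0.3,-2.85,13.8,0,0,0],
  [1,0.3,-2.85,13.8,0,0,0],
  [1,0.3,-2.85,13.8,0,0,0],
  [1,0.3,-2.85,13.8,0,0,0],
], force=50)

```text
time: 22.38
ee_pos: [0.5202, 0.2763, 0.1698]
eef_rot: [0.999, 0.052, 0.001, -0.0]
wrist_force: [-0.8, -0.3, 6.0]
gripper_width: 0.0194
finger_force: 48.4
```

>>> play_rows([
  [1,0,0,-1,0,0,0],
  [1,0,0,-3,0,0,0],
  [1,0,0,-6,0,0,0],
  [1,0,0,-9,0,0,0],
  [1,0,0,-12,0,0,0],
  [1,0,0,-13.5,0,0,0],
  [1,0,0,-13.5,0,0,0],
])

```text
time: 23.25
ee_pos: [0.5199, 0.2758, 0.3048]
eef_rot: [0.999, 0.052, 0.001, -0.0]
wrist_force: [-0.6, -0.7, -2.0]
gripper_width: 0.0193
finger_force: 49.6
```

```bash
python3 - <<'E'
from m import *
from cell import env
s=env.sense();print(s["time"],s["ee_pos"],yaw(s),s["wrist_force"],s["gripper_width"],s["finger_force"])
c=snap(env,"wrist","w9");held(c,s)
print(tgt(s,.52,-.22,.29,6.2))
E
```

```text
23.25 [0.51987343 0.27583773 0.30477759] 5.91 [-0.56599287 -0.70399787 -1.97941655] 0.01931416708456144 49.572706224862486
foot n 4912 x [55.1 81.5] y [-22.   -2.6  19.7] z [-52.6 -51.6 -50.7 -49.5 -46.2]
bar n 1369 mid [ 34.   -6.4 -46.7] yaw -7.7 z [-58.3 -46.7 -45.7]
(array([-5.09, 49.32,  1.45]), array([-0. , -0.1, -0.3]))
```

>>> play_rows([
  [1,-0.1,1,0,0,0,0],
  [1,-0.3,3,0,0,0,0],
  [1,-0.6,6,0,0,0,0],
  [1,-1,10,0,0,0,0],
  [1,-1.5,14,0,0,0,0],
  [1,-1.9,18,0,0,0,0],
  [1,-2.3,22,0,0,0,0],
  [1,-2.7,26,0,0,0,0],
  [1,-3.1,30,0.3,0,0,0],
  [1,-3.5,34,0.6,0,0,-0.1],
  [1,-3.9,38,0.9,0,0,-0.2],
  [1,-4.3,42,1.2,0,0,-0.3],
  [1,-4.7,45.5,1.4,0,0,-0.3],
  [1,-5,48,1.4,0,0,-0.3],
  [1,-5.1,49.3,1.4,0,0,-0.3],
  [1,-5.1,49.3,1.4,0,0,-0.3],
  [1,-5.1,49.3,1.4,0,0,-0.3],
])

```text
time: 25.42
ee_pos: [0.5197, -0.2185, 0.2901]
eef_rot: [0.998, 0.055, -0.0, -0.001]
wrist_force: [0.3, 0.6, -1.9]
gripper_width: 0.0197
finger_force: 49.7
```

```bash
python3 - <<'E'
from m import *
from cell import env
s=env.sense();print(s["time"],s["ee_pos"],yaw(s),s["wrist_force"],s["gripper_width"],s["finger_force"])
c=snap(env,"wrist","w10");held(c,s);meas(c,{},(("green",-.33),("yellow",-.28)))
E
```

```text
25.425 [ 0.51965471 -0.21848401  0.29011039] 6.3 [ 0.2695641   0.57804613 -1.89168777] 0.019716062969052907 49.704830314731225
foot n 4880 x [55.1 81.5] y [-22.   -2.7  19.6] z [-52.5 -51.5 -50.7 -49.4 -46.2]
bar n 1340 mid [ 34.9  -6.3 -46.7] yaw -7.6 z [-58.2 -46.7 -45.6]
plate green 754 [ 0.5325 -0.3258  0.0865] yaw 6.0 p2/98 [[0.482, -0.332, 0.078], [0.577, -0.32, 0.088]]
plate yellow 608 [ 0.5276 -0.2767  0.0868] yaw 6.1 p2/98 [[0.477, -0.283, 0.079], [0.572, -0.271, 0.089]]
mark green 0.53 404 [ 0.5255 -0.0403  0.129 ] yaw -6.6 p2/98 [[0.517, -0.048, 0.128], [0.534, -0.033, 0.131]]
```

>>> play_rows([
  [1,0,1.5,0,0,0,0],
  [1,0,4,1,0,0,0],
  [1,0,6,3,0,0,0.1],
  [1,0,6.3,6,0,0,0.1],
  [1,0,6.3,8,0,0,0.1],
  [1,0,6.3,9.5,0,0,0.1],
  [1,0,6.3,10.5,0,0,0.1],
  [1,0,6.3,11.3,0,0,0.1],
  [1,0,6.3,12,0,0,0.1],
  [1,0,6.3,12.6,0,0,0.1],
  [1,0,6.3,13.2,0,0,0.1],
  [1,0,6.3,13.6,0,0,0.1],
  [1,0,6.3,13.6,0,0,0.1],
])

```text
time: 27.1
ee_pos: [0.5263, -0.2824, 0.154]
eef_rot: [0.999, 0.053, -0.0, -0.0]
wrist_force: [-0.7, -0.3, -1.7]
gripper_width: 0.0196
finger_force: 49.7
```

```bash
cat >> m.py <<'E'
def platecheck(c,s,name):
    lo,hi=dict(blue=(110,128),yellow=(20,34),green=(45,75))[name]
    W,i=cloud(c);H=hsv(i);R=Ro.from_quat(s["eef_rot"]).as_matrix();Q=((W-s["ee_pos"])@R)*np.array([1,-1,-1])*1000
    m=(H[...,0]>=lo)&(H[...,0]<=hi)&(H[...,1]>120)&(Q[...,0]<60)&(Q[...,0]>0)&(abs(Q[...,1])<35)&(Q[...,2]<-55)&(Q[...,2]>-190);P=Q[m]
    print(name,len(P),np.percentile(P,[2,50,98],0).round(1).tolist() if len(P) else '')
E
python3 - <<'E'
from m import *
from cell import env
s=env.sense();print(s["time"],s["ee_pos"],yaw(s),s["wrist_force"],s["gripper_width"],s["finger_force"])
c=snap(env,"wrist","w11");held(c,s);platecheck(c,s,"yellow")
platecheck(dict(np.load('pics/w3.npz')),dict(ee_pos=np.array([0.54377416,-0.43386256,0.15227075]),eef_rot=np.array(s["eef_rot"])),"blue")
E
```

```text
27.1 [ 0.52633369 -0.28244825  0.15402546] 6.1 [-0.7181442  -0.31167008 -1.66764734] 0.019626992061066738 49.73373973276466
foot n 4870 x [55.  81.5] y [-22.   -2.6  19.7] z [-52.6 -51.6 -50.7 -49.5 -46.1]
bar n 1370 mid [ 35.1  -6.3 -46.7] yaw -7.3 z [-58.1 -46.7 -45.5]
yellow 643 [[1.8, 3.3, -132.4], [33.2, 5.3, -67.3], [48.3, 9.7, -59.8]]
blue 720 [[2.8, 5.6, -119.1], [31.6, 7.4, -65.7], [47.1, 12.1, -58.8]]
```

>>> play_rows([
  [1,0,-0.1,0.1,0,0,0],
  [1,0,-0.1,0.2,0,0,0],
  [1,0,-0.1,0.3,0,0,0],
  [1,0,-0.1,0.4,0,0,0],
  [1,0,-0.1,0.5,0,0,0],
  [1,0,-0.1,0.5,0,0,0],
])

```text
time: 27.9
ee_pos: [0.5266, -0.2822, 0.15]
eef_rot: [0.999, 0.053, 0.001, 0.001]
wrist_force: [-0.8, -0.9, 4.2]
gripper_width: 0.0193
finger_force: 50.0
```

Seated with about 6 N. I open with the same ramp as for the blue plate.

>>> play_rows([
  [0.5,0,0,0,0,0,0],
  [0.44,0,-0.15,0,0,0,0],
  [0.38,0,-0.3,0,0,0,0],
  [0.32,0,-0.45,0,0,0,0],
  [0.26,0,-0.6,0,0,0,0],
  [0.2,0,-0.75,0,0,0,0],
  [0.14,0,-0.9,0,0,0,0],
  [0.08,0,-1.05,0,0,0,0],
  [0.02,0,-1.2,0,0,0,0],
  [-0.04,0,-1.35,0,0,0,0],
  [-0.1,0,-1.4,0,0,0,0],
  [-0.25,0,-1.4,0,0,0,0],
  [-0.3,0,-1.4,0,0,0,0],
  [-0.3,0,-1.4,0,0,0,0],
])

```text
time: 29.65
ee_pos: [0.5249, -0.2677, 0.1493]
eef_rot: [0.999, 0.053, 0.0, 0.0]
wrist_force: [0.6, -0.1, 0.3]
gripper_width: 0.0554
finger_force: 0.0
```

```bash
python3 - <<'E'
from m import *
from cell import env
s=env.sense();print(s["time"],s["ee_pos"],yaw(s),s["wrist_force"],s["gripper_width"],s["finger_force"])
c=snap(env,"wrist","w12");held(c,s);platecheck(c,s,"yellow")
E
```

```text
29.65 [ 0.52490542 -0.26768542  0.14931974] 6.1 [ 0.5990876  -0.08088694  0.3211766 ] 0.05536514796051014 0.0
foot n 5072 x [54.6 81.4] y [-30.2 -10.4  11.5] z [-48.4 -47.6 -47.1 -46.3 -43. ]
bar n 1572 mid [ 35.3 -14.3 -43.6] yaw -7.0 z [-54.5 -43.6 -42.4]
yellow 832 [[10.1, -11.3, -136.6], [34.2, -8.0, -63.8], [48.1, -6.6, -61.0]]
```

>>> play_rows([
  [-0.3,0,0,-1.2,0,0,0],
  [-0.3,0,0,-2.3,0,0,0],
  [-0.3,-0.2,0.8,-2.3,0,0,0],
  [-0.3,-0.2,1.5,-2.3,0,0,0],
  [-0.1,-0.2,1.55,-2.3,0,0,0],
  [0.2,-0.2,1.55,-2.3,0,0,0],
  [0.5,-0.2,1.55,-2.3,0,0,0],
  [0.7,-0.2,1.55,-2.3,0,0,0],
  [1,-0.2,1.55,-2.3,0,0,0],
  [1,-0.2,1.55,-2.3,0,0,0],
  [1,-0.2,1.55,-2.3,0,0,0],
  [1,-0.2,1.55,-2.3,0,0,0],
], force=80)

```text
time: 31.2
ee_pos: [0.5248, -0.2833, 0.1724]
eef_rot: [0.999, 0.053, 0.0, 0.0]
wrist_force: [0.4, -0.1, 1.4]
gripper_width: 0.0063
finger_force: 79.9
```

>>> play_rows([
  [1,0,0,-0.5,0,0,0],
  [1,0,0,-1.5,0,0,0],
  [1,0,0,-2.5,0,0,0],
  [1,0,0,-3.5,0,0,0],
  [1,0,0,-4.5,0,0,0],
  [1,0,0,-5.5,0,0,0],
  [1,0,0,-7,0,0,0],
  [1,0,0,-9,0,0,0],
  [1,0,0,-11,0,0,0],
  [1,0,0,-12.5,0,0,0],
  [1,0,0,-12.5,0,0,0],
])

```text
time: 32.58
ee_pos: [0.5252, -0.2837, 0.2987]
eef_rot: [0.999, 0.053, 0.001, 0.001]
wrist_force: [0.7, -0.0, -2.9]
gripper_width: 0.0063
finger_force: 79.5
```

```bash
python3 - <<'E'
from m import *
from cell import env
s=env.sense();print(s["time"],s["ee_pos"],yaw(s),s["wrist_force"],s["gripper_width"],s["finger_force"])
c=snap(env,"wrist","w13");held(c,s);platecheck(c,s,"yellow")
print(tgt(s,.606,-.129,s["ee_pos"][2],1.0))
E
```

```text
32.575 [ 0.52515075 -0.28367926  0.29870642] 6.1 [ 0.7374981  -0.02438649 -2.898655  ] 0.006256383716755799 79.50910806655884
foot n 4075 x [55.1 83.3] y [-13.4   5.8  28.2] z [-71.5 -70.8 -70.3 -69.5 -66. ]
bar n 1094 mid [ 35.    2.2 -66.6] yaw -9.1 z [-68.1 -66.6 -65.5]
yellow 381 [[21.6, 5.3, -134.1], [39.1, 7.5, -85.6], [53.6, 9.3, -66.6]]
(array([  9.68, -14.52,   0.  ]), array([ 0.1, -0.1,  5.1]))
```

>>> play_rows([
  [1,0.6,-1,0,0,0,0.5],
  [1,1.8,-3,0,0,0,1],
  [1,3.6,-5.5,0,0,0,2],
  [1,5.4,-8,0,0,0,3],
  [1,7.2,-10.8,0,0,0,4],
  [1,8.6,-13,0,0,0,5],
  [1,9.4,-14.3,0,0,0,5.1],
  [1,9.6,-14.5,0,0,0,5.1],
  [1,9.6,-14.5,0,0,0,5.1],
  [1,9.6,-14.5,0,0,0,5.1],
])

```text
time: 33.88
ee_pos: [0.604, -0.1305, 0.2974]
eef_rot: [1.0, 0.008, -0.0, 0.0]
wrist_force: [0.1, 0.6, -3.0]
gripper_width: 0.0062
finger_force: 79.4
```

```bash
python3 - <<'E'
from m import *
from cell import env
s=env.sense();print(s["time"],s["ee_pos"],yaw(s),s["wrist_force"],s["gripper_width"],s["finger_force"])
c=snap(env,"wrist","w14");held(c,s);platecheck(c,s,"yellow")
print(tgt(s,.605,-.129,.189,1.0))
E
```

```text
33.875 [ 0.60396604 -0.13050512  0.29738555] 0.87 [ 0.07704783  0.56432282 -3.03570833] 0.006188055920239891 79.37705039978027
foot n 4103 x [54.9 83.2] y [-13.3   6.4  28.4] z [-71.5 -70.8 -70.2 -69.5 -66. ]
bar n 1113 mid [ 34.5   2.3 -66.5] yaw -8.7 z [-68.1 -66.5 -65.4]
yellow 379 [[21.4, 5.4, -134.6], [39.3, 7.6, -85.6], [55.1, 9.4, -66.2]]
(array([ 0.11, -0.16, 10.84]), array([ 0.1,  0. , -0.1]))
```

>>> play_rows([
  [1,0.1,-0.2,2,0,0,-0.1],
  [1,0.1,-0.2,5,0,0,-0.1],
  [1,0.1,-0.2,7.5,0,0,-0.1],
  [1,0.1,-0.2,9.3,0,0,-0.1],
  [1,0.1,-0.2,10.3,0,0,-0.1],
  [1,0.1,-0.2,10.7,0,0,-0.1],
  [1,0.1,-0.2,10.8,0,0,-0.1],
  [1,0.1,-0.2,10.8,0,0,-0.1],
])

```text
time: 34.92
ee_pos: [0.606, -0.127, 0.19]
eef_rot: [1.0, 0.01, 0.001, 0.0]
wrist_force: [0.4, 0.2, -2.4]
gripper_width: 0.006
finger_force: 79.4
```

>>> play_rows([
  [1,0,-0.7,0,0,0,0.1],
  [1,0,-2,0,0,0,0.1],
  [1,0,-3.5,0,0,0,0.1],
  [1,0,-5,0,0,0,0.1],
  [1,0,-6.5,0,0,0,0.1],
  [1,0,-8,0,0,0,0.1],
  [1,0,-9.5,0,0,0,0.1],
  [1,0,-10,0,0,0,0.1],
])

```text
time: 35.92
ee_pos: [0.6036, -0.025, 0.1892]
eef_rot: [1.0, 0.01, -0.0, -0.0]
wrist_force: [-0.6, 1.0, -2.4]
gripper_width: 0.0061
finger_force: 79.4
```

>>> play_rows([
  [1,0,-0.8,0,0,0,0],
  [1,0,-2,0,0,0,0],
  [1,0,-4,0,0,0,0.1],
  [1,0,-6,0,0,0,0.1],
  [1,0,-8,0,0,0,0.1],
  [1,0,-9.5,0,0,0,0.1],
  [1,0,-10.2,0,0,0,0.1],
  [1,0,-10.5,0,0,0,0.1],
  [1,0,-10.5,0.1,0,0,0.1],
  [1,0,-10.5,0.2,0,0,0.1],
  [1,0,-10.5,0.2,0,0,0.1],
])

```text
time: 37.3
ee_pos: [0.6019, 0.0774, 0.1882]
eef_rot: [1.0, 0.007, 0.0, -0.0]
wrist_force: [-2.4, 0.7, 4.7]
gripper_width: 0.006
finger_force: 80.7
```

```bash
python3 - <<'E'
from m import *
from cell import env
s=env.sense();print(s["time"],s["ee_pos"],yaw(s),s["wrist_force"],s["gripper_width"],s["finger_force"])
c=snap(env,"wrist","w15");held(c,s);platecheck(c,s,"yellow")
E
```

```text
37.3 [0.60185894 0.07737246 0.18823588] 0.84 [-2.36744554  0.71561941  4.69599078] 0.006038950818535892 80.71934223175049
foot n 1772 x [53.3 69.6] y [-13.3   4.8  28.6] z [-71.2 -70.4 -69.9 -67.  -65.6]
bar n 1148 mid [ 34.9   2.2 -66.4] yaw -8.7 z [-68.1 -66.4 -65.3]
yellow 395 [[20.1, 5.4, -145.2], [38.7, 7.6, -85.3], [51.3, 9.5, -65.7]]
```

>>> play_rows([
  [0.7,0,0,0,0,0,0],
  [0.4,0,0,0,0,0,0],
  [0.3,0,0,0,0,0,0],
  [0.3,0,0,-1,0,0,0],
  [0.3,0,0,-3,0,0,0],
  [0,0,0,-6,0,0,0],
  [-0.55,0,0,-10,0,0,0],
  [-0.55,-2,-4,-12,0,0,-2],
  [-0.55,-4,-9,-12,0,0,-4],
  [-0.55,-6,-15,-12,0,0,-5],
  [-0.55,-8,-21,-12,0,0,-5],
  [-0.55,-8.3,-24.9,-12,0,0,-5],
  [-0.55,-8.3,-24.9,-12,0,0,-5],
  [-0.55,-8.3,-24.9,-12,0,0,-5],
])

```text
time: 39.1
ee_pos: [0.5153, 0.3248, 0.3077]
eef_rot: [0.999, 0.051, 0.0, 0.001]
wrist_force: [0.3, -1.8, 0.1]
gripper_width: 0.0663
finger_force: 0.0
```

```bash
python3 - <<'E'
from m import *
from cell import env
s=env.sense();print(s["time"],s["ee_pos"],yaw(s),s["wrist_force"],s["joint_pos"].round(2))
c=snap(env,"wrist","w16")
d=snap(env,"scene","c16")
meas(c,dict(B=(.4,.62,.308,.39),C=(.4,.62,.39,.5)))
print('scene');meas(d,dict(blueC=(.5,.72,.118,.18),yelC=(.5,.72,.05,.107)))
cv2.imwrite('pics/v16.png',np.hstack([cv2.resize(c["img"],(400,300)),cv2.resize(d["img"][150:290,190:376],(400,300))])[:,:,::-1])
E
```

```text
39.1 [0.51526385 0.32477491 0.3077308 ] 5.85 [ 0.29951439 -1.7697469   0.13815501] [-0.82  0.62  0.33  1.56 -0.22  1.   -1.9 ]
B spine 702 [0.5159 0.3524 0.1912] yaw 6.7 p2/98 [[0.498, 0.348, 0.154], [0.527, 0.358, 0.193]]
B top 445 [0.5116 0.3533 0.1917] yaw 6.0 p2/98 [[0.498, 0.348, 0.188], [0.526, 0.358, 0.193]]
B bar 2940 [0.5293 0.3555 0.1187] yaw 2.7 p2/98 [[0.431, 0.334, 0.116], [0.591, 0.373, 0.123]]
B orange 1044 [0.5086 0.3809 0.1406] yaw -0.1 p2/98 [[0.495, 0.37, 0.123], [0.523, 0.39, 0.16]]
C spine 1312 [0.5069 0.4341 0.1813] yaw 7.5 p2/98 [[0.491, 0.432, 0.151], [0.519, 0.441, 0.193]]
C top 507 [0.5055 0.436  0.1916] yaw 6.0 p2/98 [[0.491, 0.433, 0.187], [0.519, 0.441, 0.193]]
C bar 3861 [0.5317 0.439  0.1184] yaw 5.2 p2/98 [[0.425, 0.417, 0.114], [0.584, 0.469, 0.123]]
C orange 1235 [0.5066 0.4683 0.1493] yaw -82.0 p2/98 [[0.488, 0.39, 0.124], [0.52, 0.479, 0.162]]
mark blue 0.53 337 [0.5225 0.1463 0.1292] yaw -1.4 p2/98 [[0.514, 0.139, 0.126], [0.531, 0.154, 0.131]]
mark blue 0.68 363 [0.6774 0.1483 0.1293] yaw -79.2 p2/98 [[0.671, 0.141, 0.128], [0.684, 0.156, 0.131]]
[... 1028 characters left out ...]
1478 0.1296] yaw 14.1 p2/98 [[0.669, 0.141, 0.125], [0.688, 0.154, 0.134]]
mark yellow 0.53 22 [0.5245 0.0821 0.13  ] yaw 1.5 p2/98 [[0.514, 0.076, 0.125], [0.531, 0.088, 0.133]]
mark yellow 0.68 32 [0.678  0.0852 0.1288] yaw 6.3 p2/98 [[0.67, 0.078, 0.126], [0.687, 0.092, 0.131]]
mark green 0.53 17 [ 0.5246 -0.0409  0.1298] yaw 7.6 p2/98 [[0.517, -0.047, 0.125], [0.531, -0.036, 0.133]]
mark green 0.68 28 [ 0.6819 -0.0378  0.129 ] yaw -1.2 p2/98 [[0.672, -0.045, 0.125], [0.69, -0.032, 0.133]]
mark red 0.53 20 [0.5246 0.0205 0.1301] yaw 12.9 p2/98 [[0.517, 0.015, 0.128], [0.531, 0.026, 0.133]]
mark red 0.68 26 [0.6804 0.0229 0.1296] yaw -9.0 p2/98 [[0.673, 0.017, 0.127], [0.689, 0.03, 0.133]]
```

View pics/v16.png

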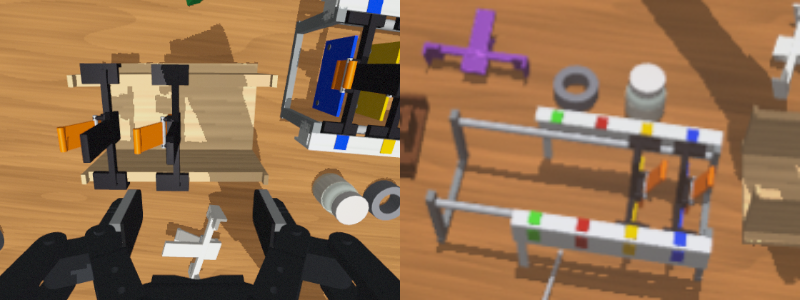

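>>> play_rows([
  [-0.55,-0.1,-2.5,1,0,0,0],
  [-0.55,-0.1,-4.9,4,0,0,0],
  [-0.55,-0.1,-4.9,8,0,0,0],
  [-0.55,-0.1,-4.9,11,0,0,0],
  [-0.55,-0.1,-4.9,13,0,0,0],
  [-0.55,-0.1,-4.9,14.2,0,0,0],
  [-0.2,-0.1,-4.9,14.2,0,0,0],
  [-0.18,-0.1,-4.9,14.2,0,0,0],
  [-0.18,-0.1,-4.9,14.2,0,0,0],
  [-0.08,-0.1,-4.7,14.2,0,0,0],
  [0.02,-0.1,-4.53,14.2,0,0,0],
  [0.12,-0.1,-4.36,14.2,0,0,0],
  [0.22,-0.1,-4.19,14.1,0,0,0],
  [0.32,-0.1,-4.02,14,0,0,0],
  [0.42,-0.1,-3.85,13.9,0,0,0],
  [0.52,-0.1,-3.68,13.8,0,0,0],
  [0.7,-0.1,-3.55,13.8,0,0,0],
  [1,-0.1,-3.55,13.8,0,0,0],
  [1,-0.1,-3.55,13.8,0,0,0],
  [1,-0.1,-3.55,13.8,0,0,0],
], force=50)

```text
time: 41.7
ee_pos: [0.5109, 0.3618, 0.1701]
eef_rot: [0.999, 0.052, 0.001, -0.001]
wrist_force: [-0.0, 0.4, 5.9]
gripper_width: 0.0194
finger_force: 48.0
```

>>> play_rows([
  [1,0,0,-1,0,0,0],
  [1,0,0,-3,0,0,0],
  [1,0,0,-6,0,0,0],
  [1,0,0,-9,0,0,0],
  [1,0,0,-12,0,0,0],
  [1,0,0,-13.5,0,0,0],
  [1,0,0,-13.5,0,0,0],
])

```text
time: 42.58
ee_pos: [0.5105, 0.361, 0.3048]
eef_rot: [0.999, 0.052, 0.001, -0.0]
wrist_force: [-0.1, 1.1, -1.8]
gripper_width: 0.0195
finger_force: 49.5
```

```bash
python3 - <<'E'
from m import *
from cell import env
s=env.sense();print(s["time"],s["ee_pos"],yaw(s),s["wrist_force"],s["gripper_width"],s["finger_force"])
c=snap(env,"wrist","w17");held(c,s)
print(tgt(s,.525,-.27,.29,6.2))
E
```

```text
42.575 [0.51046633 0.36104088 0.30481764] 5.9 [-0.11670776  1.05377703 -1.75994755] 0.01949560827244154 49.530702978154295
foot n 4843 x [55.  80.6] y [-23.4  -3.9  18.3] z [-52.8 -51.8 -50.5 -49.1 -45.9]
bar n 1347 mid [ 35.2  -7.7 -46.4] yaw -6.5 z [-51.  -46.4 -45.3]
(array([-5.05, 62.92,  1.44]), array([-0. , -0.1, -0.3]))
```

>>> play_rows([
  [1,-0.1,1,0,0,0,0],
  [1,-0.2,3,0,0,0,0],
  [1,-0.5,6,0,0,0,0],
  [1,-0.8,10,0,0,0,0],
  [1,-1.1,14,0,0,0,0],
  [1,-1.4,18,0,0,0,0],
  [1,-1.8,22,0,0,0,0],
  [1,-2.1,26,0,0,0,0],
  [1,-2.4,30,0,0,0,0],
  [1,-2.7,34,0,0,0,-0.1],
  [1,-3,38,0.3,0,0,-0.2],
  [1,-3.4,42,0.6,0,0,-0.3],
  [1,-3.7,46,0.9,0,0,-0.3],
  [1,-4,50,1.2,0,0,-0.3],
  [1,-4.3,54,1.4,0,0,-0.3],
  [1,-4.6,58,1.4,0,0,-0.3],
  [1,-4.9,61.5,1.4,0,0,-0.3],
  [1,-5,62.9,1.4,0,0,-0.3],
  [1,-5,62.9,1.4,0,0,-0.3],
  [1,-5,62.9,1.4,0,0,-0.3],
])

```text
time: 45.12
ee_pos: [0.5253, -0.2677, 0.2901]
eef_rot: [0.998, 0.055, -0.0, -0.001]
wrist_force: [0.2, 0.7, -1.4]
gripper_width: 0.0194
finger_force: 49.7
```

```bash
python3 - <<'E'
from m import *
from cell import env
s=env.sense();print(s["time"],s["ee_pos"],yaw(s),s["wrist_force"],s["gripper_width"],s["finger_force"])
c=snap(env,"wrist","w18");held(c,s);meas(c,{},(("green",-.33),))
E
```

```text
45.125 [ 0.5252938  -0.26774777  0.29005391] 6.33 [ 0.15605221  0.68430766 -1.3673466 ] 0.019444328058679593 49.71009003580548
foot n 4853 x [54.8 80.6] y [-23.5  -4.   18.2] z [-52.8 -51.7 -50.4 -49.  -45.9]
bar n 1344 mid [ 34.9  -7.6 -46.4] yaw -6.3 z [-50.9 -46.4 -45.2]
plate green 589 [ 0.5309 -0.3266  0.0867] yaw 6.2 p2/98 [[0.482, -0.333, 0.079], [0.576, -0.321, 0.088]]
mark green 0.53 297 [ 0.525  -0.0423  0.129 ] yaw -6.5 p2/98 [[0.517, -0.048, 0.128], [0.534, -0.036, 0.13]]
```

>>> play_rows([
  [1,0,1.5,0,0,0,0],
  [1,0,4,1,0,0,0],
  [1,0,5.9,3,0,0,0.1],
  [1,0,6.1,6,0,0,0.1],
  [1,0,6.1,8,0,0,0.1],
  [1,0,6.1,9.5,0,0,0.1],
  [1,0,6.1,10.5,0,0,0.1],
  [1,0,6.1,11.3,0,0,0.1],
  [1,0,6.1,12,0,0,0.1],
  [1,0,6.1,12.6,0,0,0.1],
  [1,0,6.1,13.2,0,0,0.1],
  [1,0,6.1,13.6,0,0,0.1],
  [1,0,6.1,13.6,0,0,0.1],
])

```text
time: 46.8
ee_pos: [0.5316, -0.3303, 0.154]
eef_rot: [0.999, 0.053, -0.0, -0.0]
wrist_force: [0.8, -0.4, -1.9]
gripper_width: 0.0194
finger_force: 49.7
```

```bash
python3 - <<'E'
from m import *
from cell import env
s=env.sense();print(s["time"],s["ee_pos"],yaw(s),s["wrist_force"],s["gripper_width"],s["finger_force"])
c=snap(env,"wrist","w19");held(c,s);platecheck(c,s,"green")
E
```

```text
46.8 [ 0.53162889 -0.3303251   0.15403231] 6.1 [ 0.82456431 -0.4309785  -1.8617989 ] 0.01941713783051579 49.70062960215728
foot n 4832 x [54.9 80.6] y [-23.3  -3.7  18.2] z [-52.8 -51.7 -50.5 -49.  -45.9]
bar n 1349 mid [ 35.3  -7.6 -46.4] yaw -6.3 z [-50.5 -46.4 -45.3]
green 585 [[1.7, 1.6, -132.3], [33.6, 3.6, -67.1], [47.5, 5.5, -59.3]]
```

Plate sits about 6 mm into the open gap, as before. I seat it.

>>> play_rows([
  [1,0,0,0.1,0,0,0],
  [1,0,0,0.2,0,0,0],
  [1,0,0,0.3,0,0,0],
  [1,0,0,0.4,0,0,0],
  [1,0,0,0.5,0,0,0],
  [1,0,0,0.5,0,0,0],
])

```text
time: 47.6
ee_pos: [0.532, -0.331, 0.1499]
eef_rot: [0.999, 0.053, 0.0, 0.0]
wrist_force: [-1.5, 0.9, 4.3]
gripper_width: 0.0195
finger_force: 50.1
```

>>> play_rows([
  [0.5,0,0,0,0,0,0],
  [0.44,0,-0.15,0,0,0,0],
  [0.38,0,-0.3,0,0,0,0],
  [0.32,0,-0.45,0,0,0,0],
  [0.26,0,-0.6,0,0,0,0],
  [0.2,0,-0.75,0,0,0,0],
  [0.14,0,-0.9,0,0,0,0],
  [0.08,0,-1.05,0,0,0,0],
  [0.02,0,-1.2,0,0,0,0],
  [-0.04,0,-1.35,0,0,0,0],
  [-0.1,0,-1.4,0,0,0,0],
  [-0.25,0,-1.4,0,0,0,0],
  [-0.3,0,-1.4,0,0,0,0],
  [-0.3,0,-1.4,0,0,0,0],
])

```text
time: 49.35
ee_pos: [0.5303, -0.3166, 0.1493]
eef_rot: [0.999, 0.053, 0.0, 0.0]
wrist_force: [1.3, 0.1, -0.9]
gripper_width: 0.0555
finger_force: 0.0
```

```bash
python3 - <<'E'
from m import *
from cell import env
s=env.sense();print(s["time"],s["ee_pos"],yaw(s),s["wrist_force"],s["gripper_width"],s["finger_force"])
c=snap(env,"wrist","w20");held(c,s);platecheck(c,s,"green")
E
```

```text
49.35 [ 0.53031098 -0.31661338  0.14933588] 6.1 [ 1.30120639  0.06716274 -0.87338774] 0.05550661712372426 0.0
foot n 5071 x [54.6 80.6] y [-30.  -10.2  11.6] z [-47.8 -47.1 -46.6 -45.9 -42.6]
bar n 1551 mid [ 35.5 -14.2 -43.1] yaw -5.9 z [-53.4 -43.1 -42. ]
green 765 [[15.8, -11.0, -127.3], [34.3, -8.0, -63.4], [47.3, -6.6, -61.2]]
```

>>> play_rows([
  [-0.3,0,0,-1.2,0,0,0],
  [-0.3,0,0,-2.3,0,0,0],
  [-0.3,-0.2,0.8,-2.3,0,0,0],
  [-0.3,-0.2,1.5,-2.3,0,0,0],
  [-0.1,-0.2,1.55,-2.3,0,0,0],
  [0.2,-0.2,1.55,-2.3,0,0,0],
  [0.5,-0.2,1.55,-2.3,0,0,0],
  [0.7,-0.2,1.55,-2.3,0,0,0],
  [1,-0.2,1.55,-2.3,0,0,0],
  [1,-0.2,1.55,-2.3,0,0,0],
  [1,-0.2,1.55,-2.3,0,0,0],
  [1,-0.2,1.55,-2.3,0,0,0],
], force=80)

```text
time: 50.9
ee_pos: [0.5302, -0.3322, 0.1725]
eef_rot: [0.999, 0.053, 0.0, 0.0]
wrist_force: [0.9, -0.5, 1.6]
gripper_width: 0.0064
finger_force: 79.6
```

>>> play_rows([
  [1,0,0,-0.5,0,0,0],
  [1,0,0,-1.5,0,0,0],
  [1,0,0,-2.5,0,0,0],
  [1,0,0,-3.5,0,0,0],
  [1,0,0,-4.5,0,0,0],
  [1,0,0,-5.5,0,0,0],
  [1,0,0,-7,0,0,0],
  [1,0,0,-9,0,0,0],
  [1,0,0,-11,0,0,0],
  [1,0,0,-12.5,0,0,0],
  [1,0,0,-12.5,0,0,0],
])

```text
time: 52.28
ee_pos: [0.5305, -0.3327, 0.2988]
eef_rot: [0.999, 0.053, 0.001, 0.001]
wrist_force: [0.5, 0.2, -2.7]
gripper_width: 0.0064
finger_force: 79.2
```

```bash
python3 - <<'E'
from m import *
from cell import env
s=env.sense();print(s["time"],s["ee_pos"],yaw(s),s["wrist_force"],s["gripper_width"],s["finger_force"])
c=snap(env,"wrist","w21");held(c,s);platecheck(c,s,"green")
print(tgt(s,.606,-.129,s["ee_pos"][2],1.0))
E
```

```text
52.275 [ 0.53051722 -0.33267688  0.29878708] 6.1 [ 0.46164912  0.18909123 -2.72612328] 0.006428424171194691 79.2245864868164
foot n 4115 x [55.1 82.8] y [-13.4   6.3  28.3] z [-71.  -70.3 -69.8 -69.1 -65.6]
bar n 1091 mid [ 35.1   2.2 -66.1] yaw -8.8 z [-67.7 -66.1 -65. ]
green 368 [[21.2, 5.3, -129.6], [38.5, 7.5, -85.6], [52.2, 9.3, -66.1]]
(array([ 9.670e+00, -1.945e+01, -1.000e-02]), array([ 0.1, -0.1,  5.1]))
```

>>> play_rows([
  [1,0.6,-1.2,0,0,0,0.5],
  [1,1.5,-3,0,0,0,1],
  [1,3,-6,0,0,0,2],
  [1,4.7,-9.5,0,0,0,3],
  [1,6.4,-13,0,0,0,4],
  [1,7.9,-16,0,0,0,5],
  [1,9,-18.2,0,0,0,5.1],
  [1,9.6,-19.4,0,0,0,5.1],
  [1,9.6,-19.4,0,0,0,5.1],
  [1,9.6,-19.4,0,0,0,5.1],
])

```text
time: 53.58
ee_pos: [0.6041, -0.1307, 0.2972]
eef_rot: [1.0, 0.008, -0.0, 0.001]
wrist_force: [-0.4, 0.3, -1.9]
gripper_width: 0.0063
finger_force: 79.2
```

```bash
python3 - <<'E'
from m import *
from cell import env
s=env.sense();print(s["time"],s["ee_pos"],yaw(s),s["wrist_force"],s["gripper_width"],s["finger_force"])
c=snap(env,"wrist","w22");held(c,s);platecheck(c,s,"green")
print(tgt(s,.605,-.129,.189,1.0))
E
```

```text
53.575 [ 0.60410578 -0.13067064  0.297227  ] 0.88 [-0.43695671  0.330011   -1.85945133] 0.006314876910200641 79.20489549636841
foot n 4111 x [54.9 82.7] y [-13.3   6.4  28.4] z [-71.  -70.3 -69.7 -69.  -65.5]
bar n 1117 mid [ 34.9   2.2 -66.1] yaw -8.3 z [-67.7 -66.1 -65. ]
green 360 [[21.2, 5.4, -130.9], [38.1, 7.5, -85.6], [54.2, 9.3, -66.0]]
(array([ 0.1 , -0.18, 10.82]), array([ 0.1,  0. , -0.1]))
```

>>> play_rows([
  [1,0.1,-0.2,2,0,0,-0.1],
  [1,0.1,-0.2,5,0,0,-0.1],
  [1,0.1,-0.2,7.5,0,0,-0.1],
  [1,0.1,-0.2,9.3,0,0,-0.1],
  [1,0.1,-0.2,10.3,0,0,-0.1],
  [1,0.1,-0.2,10.7,0,0,-0.1],
  [1,0.1,-0.2,10.8,0,0,-0.1],
  [1,0.1,-0.2,10.8,0,0,-0.1],
])

```text
time: 54.62
ee_pos: [0.6061, -0.1272, 0.1899]
eef_rot: [1.0, 0.01, 0.001, 0.0]
wrist_force: [-0.5, 0.1, -3.2]
gripper_width: 0.006
finger_force: 79.1
```

>>> play_rows([
  [1,0,-0.7,0,0,0,0.1],
  [1,0,-2,0,0,0,0.1],
  [1,0,-3.5,0,0,0,0.1],
  [1,0,-5,0,0,0,0.1],
  [1,0,-6.5,0,0,0,0.1],
  [1,0,-7.6,0,0,0,0.1],
  [1,0,-8.1,0,0,0,0.1],
  [1,0,-8.1,0,0,0,0.1],
  [1,0,-8.1,0.1,0,0,0.1],
  [1,0,-8.1,0.2,0,0,0.1],
  [1,0,-8.1,0.2,0,0,0.1],
])

```text
time: 56.0
ee_pos: [0.6042, -0.047, 0.1879]
eef_rot: [1.0, 0.008, 0.0, 0.0]
wrist_force: [-2.3, -0.2, 3.9]
gripper_width: 0.006
finger_force: 80.1
```

```bash
python3 - <<'E'
from m import *
from cell import env
s=env.sense();print(s["time"],s["ee_pos"],yaw(s),s["wrist_force"],s["gripper_width"],s["finger_force"])
c=snap(env,"wrist","w23");held(c,s);platecheck(c,s,"green")
E
```

```text
56.0 [ 0.60419419 -0.04700212  0.18787291] 0.94 [-2.26711154 -0.22202757  3.86869827] 0.005964196788301511 80.06999015808105
foot n 1763 x [53.3 69.1] y [-13.6   4.8  28.5] z [-70.8 -70.1 -69.5 -66.6 -65.3]
bar n 1112 mid [ 35.    2.2 -66.1] yaw -8.0 z [-67.7 -66.1 -64.9]
green 355 [[21.1, 5.4, -133.9], [38.0, 7.5, -85.5], [55.0, 9.2, -66.1]]
```

Seated within about 1 mm of the mark. I release, move up and back, then inspect everything.

>>> play_rows([
  [0.7,0,0,0,0,0,0],
  [0.4,0,0,0,0,0,0],
  [0.3,0,0,0,0,0,0],
  [0.3,0,0,-1,0,0,0],
  [0.3,0,0,-3,0,0,0],
  [0,0,0,-6,0,0,0],
  [-0.5,-1,-1,-10,0,0,0],
  [-0.5,-3,-3,-14,0,0,0],
  [-0.5,-7,-7,-18,0,0,0],
  [-0.5,-11,-11,-18,0,0,0],
  [-0.5,-11,-14,-18,0,0,0],
  [-0.5,-11,-14,-18,0,0,0],
  [-0.5,-11,-14,-18,0,0,0],
])

```text
time: 57.68
ee_pos: [0.4921, 0.0909, 0.3677]
eef_rot: [1.0, 0.008, 0.0, 0.0]
wrist_force: [-0.3, -0.7, 0.1]
gripper_width: 0.0638
finger_force: 0.0
```

```bash
python3 - <<'E'
from m import *
from cell import env
s=env.sense();print(s["time"],s["ee_pos"],yaw(s),s["wrist_force"])
c=snap(env,"wrist","w24");d=snap(env,"scene","c24")
meas(c,dict(blue=(.5,.72,.118,.18),yel=(.5,.72,.05,.107),gre=(.5,.72,-.1,.0)))
print('scene');meas(d,dict(C=(.4,.62,.36,.5),blue=(.5,.72,.118,.18),yel=(.5,.72,.05,.107),gre=(.5,.72,-.1,.0)))
cv2.imwrite('pics/v24.png',np.hstack([cv2.resize(c["img"],(400,300)),cv2.resize(d["img"][140:290,100:460],(400,300))])[:,:,::-1])
E
```

```text
57.675 [0.49210679 0.09090451 0.36772669] 0.94 [-0.30475446 -0.65038358  0.06366151]
blue spine 622 [0.6025 0.1374 0.191 ] yaw 1.0 p2/98 [[0.588, 0.136, 0.151], [0.617, 0.143, 0.193]]
blue top 387 [0.6031 0.1394 0.1918] yaw 1.6 p2/98 [[0.588, 0.136, 0.188], [0.616, 0.143, 0.193]]
blue bar 1150 [0.5504 0.1398 0.1202] yaw -3.2 p2/98 [[0.532, 0.124, 0.114], [0.651, 0.176, 0.124]]
blue orange 1046 [0.6021 0.1663 0.1453] yaw -86.7 p2/98 [[0.588, 0.118, 0.122], [0.616, 0.179, 0.164]]
yel spine 460 [0.6027 0.0794 0.1916] yaw 1.9 p2/98 [[0.589, 0.075, 0.162], [0.618, 0.083, 0.193]]
yel top 389 [0.6033 0.079  0.1918] yaw 1.0 p2/98 [[0.589, 0.075, 0.189], [0.618, 0.083, 0.193]]
yel bar 1303 [0.5568 0.0805 0.1211] yaw -1.3 p2/98 [[0.533, 0.064, 0.116], [0.651, 0.103, 0.123]]
yel orange 449 [0.6036 0.1015 0.1352] yaw 0.4 p2/98 [[0.59, 0.095, 0.122], [0.617, 0.107, 0.147]]
gre spine 1136 [ 0.6052 -0.0419  0.1824] yaw 1.0 p2/98 [[0.591, -0.048, 0.152], [0.619, -0.041, 0.193]]
gre top 468 [ 0.6057 -0.0439  0.1918] yaw 1.4 p2/98 [[0.591, -0.049, 0.187], [0.619, -0.041, 0.194]]
gre bar 1767 [ 0.5749 
[... 2295 characters left out ...]
 0.148  0.1289] yaw 19.3 p2/98 [[0.669, 0.141, 0.126], [0.687, 0.154, 0.133]]
mark yellow 0.53 20 [0.5237 0.0828 0.1288] yaw 4.6 p2/98 [[0.515, 0.078, 0.126], [0.53, 0.088, 0.132]]
mark yellow 0.68 32 [0.6783 0.0852 0.1294] yaw 2.5 p2/98 [[0.67, 0.079, 0.125], [0.689, 0.092, 0.133]]
mark green 0.53 18 [ 0.525  -0.0409  0.1296] yaw 5.1 p2/98 [[0.518, -0.046, 0.127], [0.533, -0.035, 0.132]]
mark green 0.68 29 [ 0.6818 -0.0383  0.1289] yaw 6.6 p2/98 [[0.673, -0.045, 0.126], [0.69, -0.032, 0.132]]
mark red 0.53 20 [0.5248 0.0205 0.1294] yaw 15.0 p2/98 [[0.516, 0.015, 0.127], [0.532, 0.026, 0.134]]
mark red 0.68 27 [0.6811 0.0231 0.1297] yaw 3.0 p2/98 [[0.673, 0.017, 0.127], [0.689, 0.03, 0.133]]
```

View pics/v24.png

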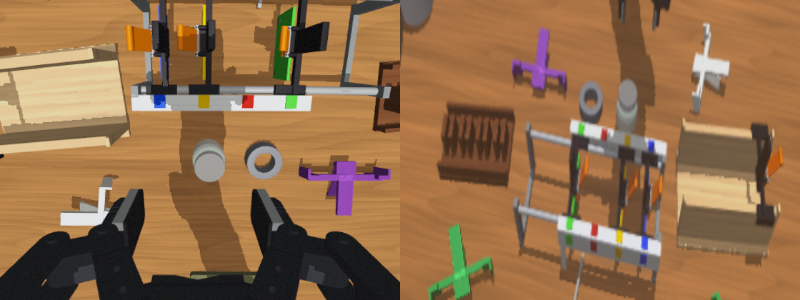

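All three plates hang with their spines lined up on their marks, the rack is empty with no red plate, and the spare carrier stands on the stand. I hand in.

```bash
python3 -c "
from cell import env
print(env.close_job()); print(env.sense()['time'])"
```

```text
the job is handed in; nothing more can be done
None
the job is handed in; nothing more can be done
```

The job is handed in: the blue, yellow and green plates (no red was present) hang within about 3 mm of their marks by camera measurement, and the spare carrier stands on the stand. The hand-in did not return a verdict.

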